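# Stack the fittings trays in alternating steps

### The job

Put the fittings trays away on the fixed dark carrier, one after another from the bottom up: first the tray with three compartments, then the one with two, then the undivided one, each lying square and flat on the rims of the one below. Step them so that fingers can reach in at the ends: the first sticks out 40 mm beyond the carrier's frame at the end with the steel pull, the second sits back straight above the frame, the third sticks out towards the pull end again like the first. Last, stand the wooden furniture knob that is loose on the table upright on its stem inside the top tray; leave the sanding block and the varnish jar where they are.

Things in the scene. Friction and masses are not known exactly. Their poses are not given: they have to be found in the camera images.
- carrier: fixed dark wooden carrier, the stack's target: plinth board 190 x 82 x 12 with an empty open frame on it, 170 long (x) by 62 wide (y), centred, flat rim 38 above the table. A low steel bow pull reaches 120 from the centre at its +x end (nearer the robot). Origin: centre of the underside, z up. Undersides of the stacked trays lie at z 38, 64 and 90.
- tray_three: loose pale wooden tray, 170 long (its x axis), 62 wide (y), 26 high (z); floor 5 thick, walls 5 thick, open on top, 0.16 kg; grip it across its 62 mm width at the middle. Origin: centre of the underside. It looks the same turned half round. Two cross walls make three equal compartments. Bottom of the stack.
- tray_two: loose pale wooden tray, 170 long (its x axis), 62 wide (y), 26 high (z); floor 5 thick, walls 5 thick, open on top, 0.16 kg; grip it across its 62 mm width at the middle. Origin: centre of the underside. It looks the same turned half round. One cross wall in the middle makes two compartments (the wall stops 2 below the rim). Middle of the stack.
- tray_open: loose pale wooden tray, 170 long (its x axis), 62 wide (y), 26 high (z); floor 5 thick, walls 5 thick, open on top, 0.16 kg; grip it across its 62 mm width at the middle. Origin: centre of the underside. It looks the same turned half round. No cross walls: one single compartment, 160 x 52 inside, 21 deep. Top of the stack.
- knob: turned wooden furniture knob, 54 high, loose on the table top near the trays, standing on a bare stem about 33 in diameter (up to 21 high); its painted head is 48 in diameter, widest about 38 above the underside; 0.07 kg. Grip it across the head. Origin: centre of the underside; z up.
- sanding_block: bystander, loose: reddish sanding block 60 x 108 x 38, to be left alone. Origin: centre of the underside.
- varnish_jar: bystander, loose: closed white jar with a black screw lid, 62 in diameter, 68 high, to be left alone. Origin: centre of the underside.
Things that resemble listed ones, but are neither listed nor needed, are in the scene too. Of the things that look like the knob, the middle-sized one is meant.

How it is judged:
By the outcome, as a careful person would: the job done as asked, in the order asked, and still so for the second after the job is handed in, with the robot touching nothing.
It also fails if it takes over 112 s, if anything falls off the work surface, if the arm or the gripper's body presses on something with over 40 N, if the wrist force passes 120 N, or if a joint passes its speed limit or range.

### The arm

A 7-joint arm with a two-finger parallel gripper is mounted at the origin on a cart in front of the work surface, level with it; the furniture and walls round the work are solid. World frame = base frame: x ahead of the robot, y to its left, z up, the work surface at z = 0. Lengths are in m, angles in rad, forces in N, time in s.
With the tool pointing down it reaches from about 0.425 to 1.025 m from the base axis. Payload 9.4 kg.
Tool frame: the origin (TCP) lies midway between the tips of the shut fingers; the grasp point (between the pads) lies grip_depth behind it (grip_depth is the distance from the TCP to the grasp point, in m); z points along the fingers, y is the line along which they close (so a half turn about z gives the same grasp; the last joint's range is limited). The gripper opens to 85 mm and grips with 20 to 120 N. Pads are 22 mm wide; open, the fingers measure 114 mm over their backs; the gripper's body (76 mm by 85 mm) begins 54 mm behind the grasp point. The pads swing forward as they close: fully open they stand 13 mm farther back than shut.
Start: joints at [-0.077, 0.599, -0.003, 1.599, 0.002, 0.943, -0.08], TCP at [0.725, -0, 0.231] pointing down, gripper open.
Joint ranges: [-2.57, 2.57], [-0.35, 1.97], [-1.29, 1.29], [0.11, 2.56], [-1.05, 4.19], [0.11, 1.86], [-2.63, 2.63]. Speed limits (rad/s): [2.22, 2.22, 3.01, 3.01, 3.14, 3.14, 3.14].

### API

Orientations are given as a 3x3 rotation matrix whose columns are the frame's x, y, z axes.
In Python, from station import * gives the robot as it stands.
- The arm moves only by the shell command python3 -m jog 'ROWS' [FORCE]. ROWS is JSON, a list of rows, each an object with "grip": the opening, from 0 (shut) to 1 (fully open); "offset": the shift along the tool's x, y, z each as a share of 0.5 m, from -1 to 1, a list of three; "turn": the turn, a rotation vector about the tool's x, y, z each as a share of pi rad, from -1 to 1, a list of three. In form: [{"grip": grip, "offset": [tx, ty, tz], "turn": [rx, ry, rz]}, ...]. A call has 1 to 12 rows; each row is the pose to reach, as a shift and turn from the pose commanded when the call began, along the tool's axes at that moment, turning the shorter way round; what a row does not reach only later rows make up. A row lasts 1/12 s, in which the tool goes at most 41.7 mm and 7.16 degrees, less where a joint would pass 70% of its speed; a pose out of reach is approached as far as the arm can. A call with a number of a shift or a turn outside -1 to 1 is refused whole. A call with a gripper value outside its range is refused whole. The fingers move at their own pace and stop on an object; FORCE is the grip in N (left out, the last holds). Time passes only in rows, so rows that repeat a pose let the fingers close. It gives the time, the measured TCP pose, the force, the opening and the grip force at its end, in the units of the state.
- observe(): the state, without advancing time (a new reading comes with each control period).
- get_image(name): name is "scene" or "side" or "wrist"; returns the picture (420x560x3 uint8, red, green, blue); there is no depth.
- get_calibration(name): a dict with "K" (3x3 intrinsics, pixels), "R" (3x3) and "t" (3): a world point X has camera coordinates R X + t; the wrist camera has in their place "tool_from_camera" (4x4, takes a point from camera to tool coordinates, whose origin is the TCP and whose axes are the flange's). Camera axes: x right, y down, z forward; pixel columns grow to the right and rows downward; lengths in m; the calibration is good to about 2 mm. A picture is of the moment at which its call begins: read the wrist's pose just before it. get_calibration takes no time and is no camera call.
- sign_off(): hands the job in; it is judged then, once.
The state is a dict: "time_s": time; "joints": joint angles; "joint_vel": joint speeds; "joint_efforts": joint torques, N m; "ee_pos": TCP position; "ee_rot": TCP orientation; "ft_force": force on the tool from outside, world axes, zero at the start; "moment": the same for the moment, N m; "opening": opening from 0.0 (shut) to 1.0 (fully open); "gripper_force": force on a finger pad.
Only numpy, scipy, OpenCV 4.12 (cv2) and the standard library are available. Lean on these libraries where they do the work, as an engineer would, in place of code of your own. Each camera call takes 0.05 s, during which the arm holds its last target. There are 200 camera calls.

## Working session

There is one attempt and no reset: what is moved stays moved. The work goes in short steps, Python scripts to look and compute and a shell command to move; the robot and the scene stay as the last step left them, time stands still between calls to the robot, and variables do not carry over. Pictures are saved under pics/ and viewed, at most 14 in all, crops included, and the job is handed in when it is done.

```bash
mkdir -p pics; ls
cat > h.py <<'E'
from station import *
import numpy as np, cv2
def snap(n,f):
    s=observe(); im=get_image(n); cv2.imwrite('pics/'+f,im[:,:,::-1]); return s,im
def cam(n,s=None):
    c=get_calibration(n); K=np.array(c['K'])
    if 'R' in c: return K,np.array(c['R']),np.array(c['t'])
    T=np.eye(4);T[:3,:3]=s['ee_rot'];T[:3,3]=s['ee_pos'];M=np.linalg.inv(T@np.array(c['tool_from_camera'])); return K,M[:3,:3],M[:3,3]
def ray(C,u,v,z):
    K,R,t=C; d=R.T@np.linalg.inv(K)@[u,v,1]; o=-R.T@t; return o+d*(z-o[2])/d[2]
def proj(C,X):
    K,R,t=C; p=K@(R@np.array(X)+t); return p[:2]/p[2]
E
python3 - <<'E'
from h import *
for n in ('scene','side','wrist'):
    s,im=snap(n,n+'0.png')
    C=cam(n,s); print(n,-C[1].T@C[2])
a=[cv2.imread(f'pics/{n}0.png') for n in('scene','side','wrist')]
print(s)
print(get_calibration('wrist'))
E
python3 -c "import station;print([x for x in dir(station) if x[0]!='_'])"
```

```text
pics
scene [-0.3455817   0.65685741  0.75576259]
side [ 0.42351385 -1.15009024  1.07197711]
wrist [0.72499013 0.08160467 0.37256806]
{'time_s': 0.1, 'joints': array([-0.07669675,  0.60006196, -0.00254978,  1.60002748,  0.00178773,
        0.94289182, -0.07980069]), 'joint_vel': array([-0.00087875, -0.00371165, -0.00055398, -0.003654  , -0.00072073,
       -0.00028726,  0.00156482]), 'joint_efforts': array([ 5.48369339e-03, -7.77996039e+01,  1.57005854e+00, -2.58627266e+01,
        1.26505349e-02,  5.64093614e-03,  1.40001674e-05]), 'ee_pos': array([ 7.24593381e-01, -6.59183880e-06,  2.30499049e-01]), 'ee_rot': array([[-5.26798747e-05,  9.99999044e-01, -1.38148576e-03],
       [ 9.99999992e-01,  5.25196624e-05, -1.16007009e-04],
       [-1.15934343e-04, -1.38149186e-03, -9.99999039e-01]]), 'ft_force': array([-0.25217916, -0.21839947,  0.47384538]), 'moment': array([0.00934893, 0.03383853, 0.00588949]), 'gripper_force': 0.0, 'opening': 0.9982323211165826}
{'K': array([[356.53369764,   0.        , 285.08700106],
       [  0.        , 356.53369764, 210.90061905],
       [  0.        ,   0.        ,   1.        ]]), 'tool_from_camera': array([[ 1.13068415e-03, -9.48378439e-01, -3.17138863e-01,
         8.15947706e-02],
       [ 9.99999267e-01,  1.20942034e-03, -5.14123481e-05,
         2.04767173e-04],
       [ 4.32312554e-04, -3.17138573e-01,  9.48379111e-01,
        -1.42078887e-01],
       [ 0.00000000e+00,  0.00000000e+00,  0.00000000e+00,
         1.00000000e+00]])}
['MotionError', 'get_calibration', 'get_image', 'grip_depth', 'observe', 'sign_off']
```

View pics/scene0.png

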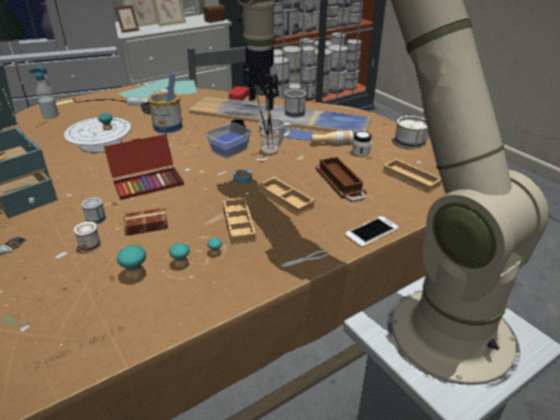

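View pics/side0.png

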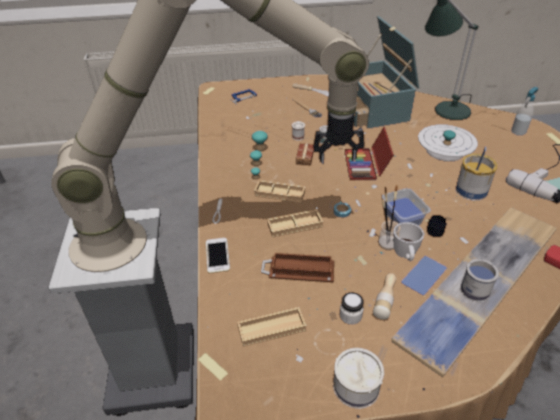

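```bash
python3 -c "import station;print(station.grip_depth)"
```

```text
0.0187
```

Scene view: three knobs at (131,258) large, (179,252) mid and (214,244) small, plus one on the plate at (105,120). Trays: three-compartment (239,220), two-compartment (287,194), open (412,175). The carrier is at (341,176) with its pull toward the robot. The side view agrees, with the trays at (280,190), (295,222) and (272,326), the carrier at (302,267) and the mid knob at (256,156). I choose the mid knob and will check it in a crop.

Run:
```python
from h import *
a=cv2.imread('pics/side0.png')[125:345,195:345]; b=cv2.imread('pics/scene0.png')
a=cv2.resize(a,None,fx=2.7,fy=2.7,interpolation=3)[:594,:400]
b1=cv2.resize(b[225:285,100:230],None,fx=3,fy=3,interpolation=3)
o=np.zeros((600,800,3),np.uint8);o[:a.shape[0],:a.shape[1]]=a;o[:b1.shape[0],405:405+b1.shape[1]]=b1
w=cv2.resize(cv2.imread('pics/wrist0.png'),None,fx=.7,fy=.7,interpolation=3);o[200:200+w.shape[0],405:405+w.shape[1]]=w
cv2.imwrite('pics/m1.png',o)
C=cam('side');D=cam('scene')
for n,p,q,z in (('three',(280,190),(239,220),.02),('two',(295,222),(287,194),.02),('open',(272,326),(412,175),.02),('carrier',(302,267),(341,176),.03),('L',(260,138),(131,258),.04),('M',(256,156),(179,252),.04),('S',(255,171),(214,244),.035),('jar',(352,307),(362,145),.04),('sand',(305,154),(146,222),.03)):
    print(n,ray(C,*p,z).round(3),ray(D,*q,z).round(3))
```

```text
three [0.57  0.167 0.02 ] [0.555 0.179 0.02 ]
two [ 0.597 -0.005  0.02 ] [0.589 0.001 0.02 ]
open [ 0.478 -0.397  0.02 ] [ 0.465 -0.377  0.02 ]
carrier [ 0.587 -0.211  0.03 ] [ 0.568 -0.181  0.03 ]
L [0.53  0.482 0.04 ] [0.539 0.473 0.04 ]
M [0.503 0.359 0.04 ] [0.497 0.372 0.04 ]
S [0.492 0.272 0.035] [0.484 0.288 0.035]
jar [ 0.694 -0.38   0.04 ] [ 0.672 -0.357  0.04 ]
sand [0.69  0.359 0.03 ] [0.668 0.389 0.03 ]
```

View pics/m1.png

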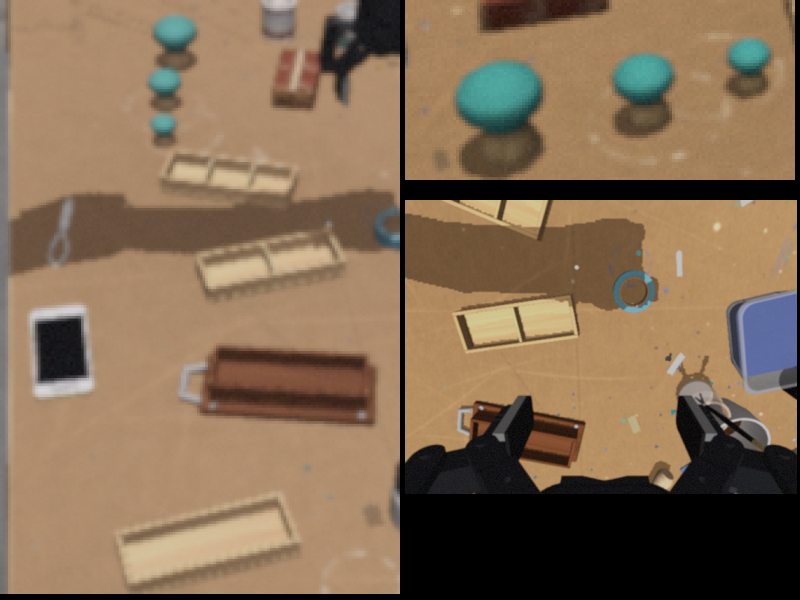

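```bash
P='{"grip":1,"offset":[-0.5,-0.35,-0.2],"turn":[0,0,0]}'; true
python3 -m jog '[{"grip":1,"offset":[-0.5,-0.35,-0.2],"turn":[0,0,0]},{"grip":1,"offset":[-0.5,-0.35,-0.2],"turn":[0,0,0]},{"grip":1,"offset":[-0.5,-0.35,-0.2],"turn":[0,0,0]},{"grip":1,"offset":[-0.5,-0.35,-0.2],"turn":[0,0,0]},{"grip":1,"offset":[-0.5,-0.35,-0.2],"turn":[0,0,0]},{"grip":1,"offset":[-0.5,-0.35,-0.2],"turn":[0,0,0]},{"grip":1,"offset":[-0.5,-0.35,-0.2],"turn":[0,0,0]},{"grip":1,"offset":[-0.5,-0.35,-0.2],"turn":[0,0,0]},{"grip":1,"offset":[-0.5,-0.35,-0.2],"turn":[0,0,0]},{"grip":1,"offset":[-0.5,-0.35,-0.2],"turn":[0,0,0]},{"grip":1,"offset":[-0.5,-0.35,-0.2],"turn":[0,0,0]},{"grip":1,"offset":[-0.5,-0.35,-0.2],"turn":[0,0,0]}]'
python3 - <<'E'
from h import *
import pickle
s,im=snap('wrist','w1.png');pickle.dump(s,open('pics/w1.pkl','wb'))
cv2.imwrite('pics/w1b.png',cv2.resize(im[:,:,::-1],(800,600),interpolation=3))
E
python3 -m jog '[{"grip":1,"offset":[0.9,0,0],"turn":[0,0,0]},{"grip":1,"offset":[0.9,0,0],"turn":[0,0,0]},{"grip":1,"offset":[0.9,0,0],"turn":[0,0,0]},{"grip":1,"offset":[0.9,0,0],"turn":[0,0,0]},{"grip":1,"offset":[0.9,0,0],"turn":[0,0,0]},{"grip":1,"offset":[0.9,0,0],"turn":[0,0,0]},{"grip":1,"offset":[0.9,0,0],"turn":[0,0,0]},{"grip":1,"offset":[0.9,0,0],"turn":[0,0,0]},{"grip":1,"offset":[0.9,0,0],"turn":[0,0,0]},{"grip":1,"offset":[0.9,0,0],"turn":[0,0,0]},{"grip":1,"offset":[0.9,0,0],"turn":[0,0,0]},{"grip":1,"offset":[0.9,0,0],"turn":[0,0,0]}]'
python3 -m jog '[{"grip":1,"offset":[0,0,0],"turn":[0,0,0]},{"grip":1,"offset":[0,0,0],"turn":[0,0,0]},{"grip":1,"offset":[0,0,0],"turn":[0,0,0]}]'
python3 - <<'E'
from h import *
import pickle
s,im=snap('wrist','w2.png');pickle.dump(s,open('pics/w2.pkl','wb'))
cv2.imwrite('pics/w2b.png',cv2.resize(im[:,:,::-1],(800,600),interpolation=3))
E
```

```text
time_s: 1.15
ee_pos: [0.5506, -0.2485, 0.3307]
ee_rot: [[-0.002, 1.0, -0.001], [1.0, 0.002, 0.001], [0.001, -0.001, -1.0]]
ft_force: [-0.2, 0.1, -0.5]
opening: 1.003
gripper_force: 0.0
time_s: 2.2
ee_pos: [0.5482, 0.2099, 0.3305]
ee_rot: [[-0.012, 1.0, -0.001], [1.0, 0.012, 0.004], [0.004, -0.001, -1.0]]
ft_force: [1.1, -0.4, 0.6]
opening: 0.999
gripper_force: 0.0
time_s: 2.45
ee_pos: [0.55, 0.1989, 0.331]
ee_rot: [[0.001, 1.0, -0.0], [1.0, -0.001, -0.001], [-0.001, -0.0, -1.0]]
ft_force: [1.0, -0.6, 0.6]
opening: 0.997
gripper_force: 0.0
```

View pics/w1b.png

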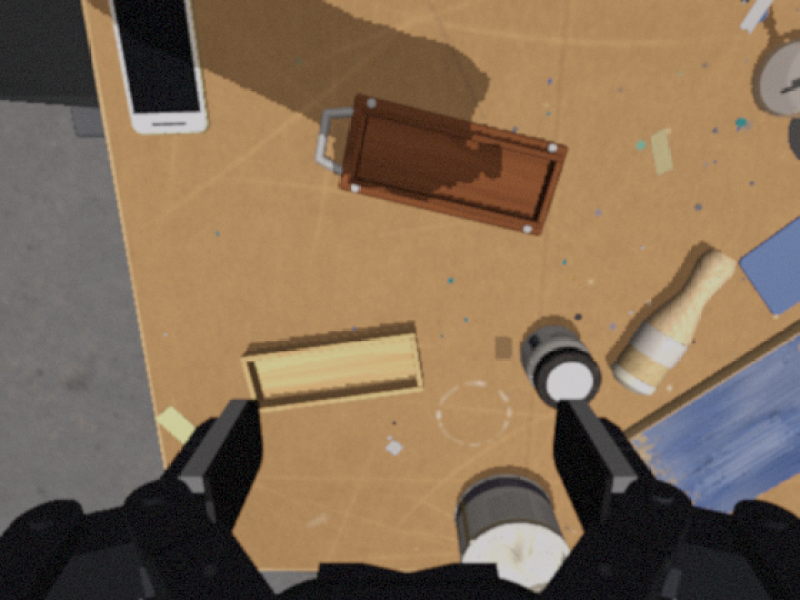

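View pics/w2b.png

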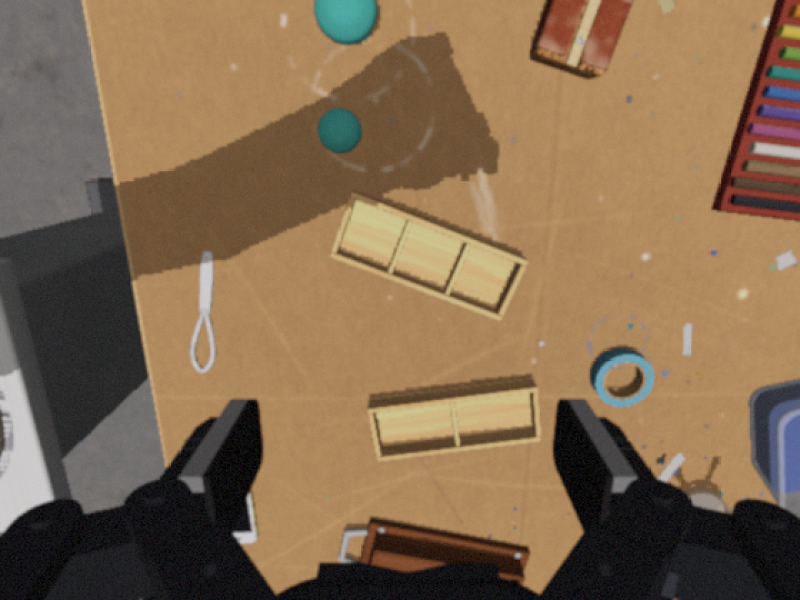

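The w1 view shows the carrier with rim/plinth corners at (358,94), (566,147), (541,234), (342,189), and the open tray at (243,357), (415,334), (422,388), (262,410). The jar is at (562,365). The w2 view shows tray three at (352,196), (526,262), (501,318), (332,255), tray two at (369,408), (536,389), (539,438), (379,459), and the mid knob at (346,10). I'll enlarge the carrier.

Run:
```python
from h import *
a=cv2.imread('pics/w1.png')[58:172,215:405]
cv2.imwrite('pics/m2.png',cv2.resize(a,None,fx=4.2,fy=4.2,interpolation=cv2.INTER_CUBIC))
import pickle
s1,s2=[pickle.load(open(f'pics/w{i}.pkl','rb')) for i in(1,2)]
from scipy.optimize import least_squares
def fit(s,pts,z,L,W):
    C=cam('wrist',s); pts=np.array(pts)*.7
    c0=np.mean([ray(C,*p,z) for p in pts],0)
    def f(v):
        c,q=np.cos(v[2]),np.sin(v[2]); 
        return np.ravel([proj(C,[v[0]+c*a*L/2-q*b*W/2,v[1]+q*a*L/2+c*b*W/2,z])-p for (a,b),p in zip(((-1,1),(1,1),(1,-1),(-1,-1)),pts)])
    r=least_squares(f,[c0[0],c0[1],0]); print(r.x[:2].round(4),np.degrees(r.x[2]).round(2),np.abs(r.fun).max().round(2))
fit(s1,[(243,357),(415,334),(422,388),(262,410)],.026,.17,.062)
fit(s2,[(352,196),(526,262),(501,318),(332,255)],.026,.17,.062)
fit(s2,[(369,408),(536,389),(539,438),(379,459)],.026,.17,.062)
fit(s1,[(358,94),(566,147),(541,234),(342,189)],.012,.19,.082)
fit(s1,[(358,94),(566,147),(541,234),(342,189)],.038,.17,.062)
C=cam('wrist',s2); print(ray(C,346*.7,10*.7,.038),ray(C,339.5*.7,130*.7,.03),[ (ray(C,b*.7,r*.7,.038)-ray(C,a*.7,r*.7,.038))[0] for a,b,r in((314,378,12),(318,361,130))])
```

```text
[ 0.4807 -0.3898] 8.98 3.22
[0.5699 0.1706] -20.91 2.58
[5.982e-01 1.000e-04] 8.06 1.78
[ 0.5905 -0.1973] -12.68 3.64
[ 0.5881 -0.1945] -12.69 6.28
[0.50368926 0.366939   0.038     ] [0.49412549 0.28097407 0.03      ] [np.float64(0.04843271655054904), np.float64(0.03481419874628344)]
```

View pics/m2.png

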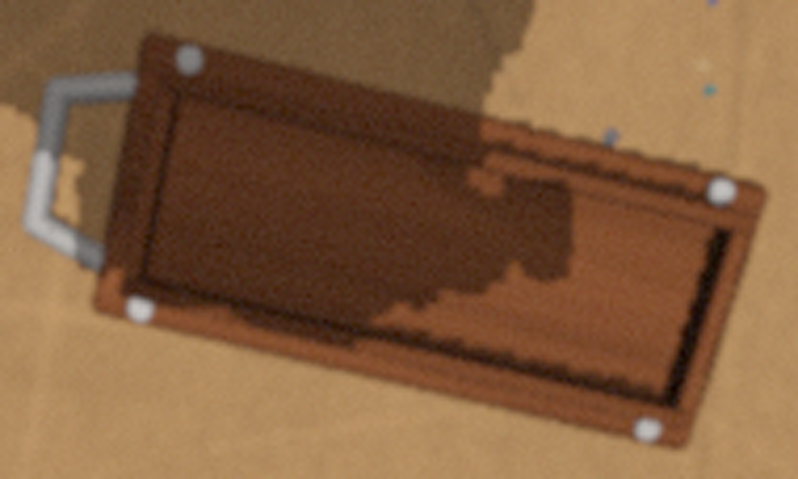

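```bash
cat >> h.py <<'E'
from scipy.optimize import least_squares
def fit(s,pts,z,L=.17,W=.062,free=False):
    "pts order: far-left.. local (-,+),(+,+),(+,-),(-,-); None allowed"
    C=cam('wrist',s); k=[i for i,p in enumerate(pts) if p is not None]
    S=np.array(((-1,1),(1,1),(1,-1),(-1,-1)))[k]; pts=np.array([pts[i] for i in k],float)
    c0=np.mean([ray(C,*p,z) for p in pts],0)
    def f(v):
        c,q=np.cos(v[2]),np.sin(v[2]); L_,W_=(v[3],v[4]) if free else (L,W)
        return np.ravel([proj(C,[v[0]+c*a*L_/2-q*b*W_/2,v[1]+q*a*L_/2+c*b*W_/2,z])-p for (a,b),p in zip(S,pts)])
    r=least_squares(f,[c0[0],c0[1],0]+[L,W]*free); print(r.x[:2].round(4),np.degrees(r.x[2]).round(2),r.x[3:].round(4),'res',r.fun.round(1)); return r.x
E
python3 - <<'E'
from h import *
import pickle
s1,s2=[pickle.load(open(f'pics/w{i}.pkl','rb')) for i in(1,2)]
k=lambda P:[(215+u/4.2,58+v/4.2) for u,v in P]
pl=k([(150,33),(766,187),(687,447),(95,312)]); sc=k([(189,59),(721,190),(648,429),(140,308)])
for fr in(0,1): fit(s1,pl,.012,.19,.082,fr); fit(s1,sc,.012,.17,.065,fr)
fit(s1,sc,.012,.17,.065,1);fit(s1,sc,.038,.17,.065,1)
C=cam('wrist',s1); print([ray(C,*p,.012)[:2].round(4) for p in pl]); print([ray(C,*p,.012)[:2].round(4) for p in sc])
m=lambda P:[None if p is None else (p[0]*.7,p[1]*.7) for p in P]
for fr in(0,1):
 fit(s1,m([(243,357),(415,334),(422,388),None if not fr else (250,410)]),.026,free=fr)
 fit(s2,m([(352,196),(526,262),(501,318),(332,255)]),.026,free=fr)
 fit(s2,m([(369,408),(536,389),(539,438),(379,459)]),.026,free=fr)
E
```

```text
[ 0.5903 -0.1973] -12.79 [] res [-1.9 -1.   2.3 -0.4  0.8  1.6 -1.2  0.5]
[ 0.5902 -0.1973] -12.96 [] res [-4.3  2.   3.1  4.1  4.6 -2.  -3.1 -3.7]
[ 0.5902 -0.197 ] -12.78 [0.1859 0.0798] res [-0.4  0.2  0.4 -0.2 -0.4  0.2  0.5 -0.2]
[ 0.5899 -0.1973] -12.91 [0.1602 0.0723] res [ 0.  -0.1  0.1  0.1 -0.1 -0.2 -0.   0.2]
[ 0.5899 -0.1973] -12.91 [0.1602 0.0723] res [ 0.  -0.1  0.1  0.1 -0.1 -0.2 -0.   0.2]
[ 0.5877 -0.1956] -12.91 [0.1512 0.0683] res [ 0.  -0.1  0.1  0.1 -0.1 -0.2 -0.   0.2]
[array([ 0.5089, -0.1373]), array([ 0.6892, -0.1789]), array([ 0.6726, -0.2563]), array([ 0.4902, -0.2157])]
[array([ 0.5199, -0.1442]), array([ 0.676 , -0.1797]), array([ 0.66  , -0.2507]), array([ 0.5038, -0.2144])]
[ 0.4793 -0.3905] 8.82 [] res [-2.  -0.1  0.3 -1.2  1.8  1.6]
[0.5699 0.1706] -20.91 [] res [-0.6 -2.5  2.6 -0.8  0.2  2.1 -2.2  2. ]
[5.982e-01 1.000e-04] 8.06 [] res [-1.5 -0.1  1.3 -1.8  1.8  1.7 -1.6  0.8]
[ 0.478  -0.3894] 7.92 [0.1696 0.0569] res [-2.3 -0.1 -0.1  0.7  0.2  0.2  2.3 -0.9]
[0.5698 0.1709] -20.9 [0.1661 0.0565] res [ 0.1 -0.1  0.3  0.3 -0.2 -0.5 -0.2  0.3]
[5.983e-01 4.000e-04] 8.05 [0.1655 0.0583] res [ 0.3  0.6 -0.2 -0.6  0.2  0.6 -0.3 -0.6]
```

```bash
cat > plan.py <<'E'
# usage: plan.py x y z toolx_deg ; relative to stored commanded pose, then stores the (rounded) target
import sys,json,os,math,numpy as np
f='cmd.json'; c=json.load(open(f)) if os.path.exists(f) else [.55,.2,.331,90.]
t=[float(a) for a in sys.argv[1:5]]
a=math.radians(c[3]); X=np.array([math.cos(a),math.sin(a),0]); Z=np.array([0,0,-1.]); Y=np.cross(Z,X)
d=np.array(t[:3])-c[:3]; o=np.round(np.array([d@X,d@Y,d@Z])/.5,3)
dt=(t[3]-c[3]+180)%360-180; w=round(-dt/180,4)
p=np.array(c[:3])+.5*(o[0]*X+o[1]*Y+o[2]*Z)
print('offset',o.tolist(),'turn z',w,'rows>=',round(max(np.linalg.norm(o)*.5/.0417,abs(dt)/7.16),1))
json.dump([*p.tolist(),c[3]-w*180],open(f,'w'))
E
python3 plan.py .5698 .1709 .12 159.1; python3 plan.py .5698 .1709 -.003 159.1
```

```text
offset [-0.058, 0.04, 0.422] turn z -0.3839 rows>= 9.7
offset [0.0, -0.0, 0.246] turn z 0.0 rows>= 2.9
```

```bash
python3 -m jog '[{"grip":1,"offset":[-0.058,0.04,0.422],"turn":[0,0,-0.3839]},{"grip":1,"offset":[-0.058,0.04,0.422],"turn":[0,0,-0.3839]},{"grip":1,"offset":[-0.058,0.04,0.422],"turn":[0,0,-0.3839]},{"grip":1,"offset":[-0.058,0.04,0.422],"turn":[0,0,-0.3839]},{"grip":1,"offset":[-0.058,0.04,0.422],"turn":[0,0,-0.3839]},{"grip":1,"offset":[-0.058,0.04,0.422],"turn":[0,0,-0.3839]},{"grip":1,"offset":[-0.058,0.04,0.422],"turn":[0,0,-0.3839]},{"grip":1,"offset":[-0.058,0.04,0.422],"turn":[0,0,-0.3839]},{"grip":1,"offset":[-0.058,0.04,0.422],"turn":[0,0,-0.3839]},{"grip":1,"offset":[-0.058,0.04,0.422],"turn":[0,0,-0.3839]},{"grip":1,"offset":[-0.058,0.04,0.422],"turn":[0,0,-0.3839]},{"grip":1,"offset":[-0.058,0.04,0.422],"turn":[0,0,-0.3839]}]'
python3 - <<'E'
from h import *
s,im=snap('wrist','w3.png');import pickle;pickle.dump(s,open('pics/w3.pkl','wb'));print(s['ee_pos'],s['joints'].round(2))
E
```

```text
time_s: 3.5
ee_pos: [0.5703, 0.1697, 0.1203]
ee_rot: [[-0.932, 0.361, 0.0], [0.361, 0.932, -0.0], [-0.0, -0.0, -1.0]]
ft_force: [-0.4, 0.0, -0.4]
opening: 1.0
gripper_force: 0.0
[0.57034147 0.16965273 0.12029358] [-0.12  0.61 -0.4   1.98  0.39  0.62  0.43]
```

View pics/w3.png

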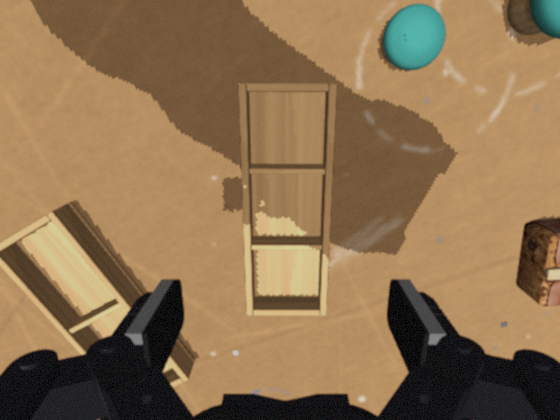

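Tray three is square below the gripper, with corners at (239,84), (336,84), (327,317), (247,316).

Run:
```python
from h import *
import pickle
s=pickle.load(open('pics/w3.pkl','rb'))
P=[(336,84),(327,317),(247,316),(239,84)]
fit(s,P,.026);fit(s,P,.026,free=True)
```

```text
[0.57   0.1716] -21.15 [] res [ 1.2 -0.  -0.1 -0.3 -0.   0.6 -1.1 -0.1]
[0.5699 0.1716] -21.15 [0.1698 0.0612] res [ 0.5  0.  -0.6 -0.5  0.5  0.4 -0.4 -0. ]
```

```bash
python3 -m jog '[{"grip":1,"offset":[0,0,0.15],"turn":[0,0,0]},{"grip":1,"offset":[0,0,0.15],"turn":[0,0,0]},{"grip":1,"offset":[0,0,0.246],"turn":[0,0,0]},{"grip":1,"offset":[0,0,0.246],"turn":[0,0,0]},{"grip":1,"offset":[0,0,0.246],"turn":[0,0,0]}]' 
python3 -m jog '[{"grip":0.4,"offset":[0,0,0],"turn":[0,0,0]},{"grip":0.4,"offset":[0,0,0],"turn":[0,0,0]},{"grip":0.4,"offset":[0,0,0],"turn":[0,0,0]},{"grip":0.4,"offset":[0,0,0],"turn":[0,0,0]},{"grip":0.4,"offset":[0,0,0],"turn":[0,0,0]},{"grip":0.4,"offset":[0,0,0],"turn":[0,0,0]}]' 40
python3 plan.py .5698 .1709 .11 159.1
```

```text
time_s: 3.97
ee_pos: [0.5684, 0.1705, -0.0047]
ee_rot: [[-0.934, 0.357, -0.004], [0.358, 0.934, -0.002], [0.003, -0.004, -1.0]]
ft_force: [-0.2, 1.2, 0.6]
opening: 0.999
gripper_force: 0.0
time_s: 4.47
ee_pos: [0.5713, 0.1713, -0.0004]
ee_rot: [[-0.934, 0.357, 0.003], [0.357, 0.934, 0.001], [-0.003, 0.002, -1.0]]
ft_force: [-0.1, 0.1, 9.2]
opening: 0.715
gripper_force: 45.2
offset [0.0, -0.0, -0.226] turn z 0.0 rows>= 2.7
```

```bash
python3 -m jog '[{"grip":0.95,"offset":[0,0,0],"turn":[0,0,0]},{"grip":0.95,"offset":[0,0,0],"turn":[0,0,0]},{"grip":0.95,"offset":[0,0,0],"turn":[0,0,0]},{"grip":0.95,"offset":[0,0,-0.014],"turn":[0,0,0]},{"grip":0.95,"offset":[0,0,-0.014],"turn":[0,0,0]},{"grip":0.4,"offset":[0,0,-0.014],"turn":[0,0,0]},{"grip":0.4,"offset":[0,0,-0.014],"turn":[0,0,0]},{"grip":0.4,"offset":[0,0,-0.014],"turn":[0,0,0]},{"grip":0.4,"offset":[0,0,-0.014],"turn":[0,0,0]},{"grip":0.4,"offset":[0,0,-0.014],"turn":[0,0,0]},{"grip":0.4,"offset":[0,0,-0.014],"turn":[0,0,0]}]' 40
python3 -m jog '[{"grip":0.4,"offset":[0,0,-0.1],"turn":[0,0,0]},{"grip":0.4,"offset":[0,0,-0.212],"turn":[0,0,0]},{"grip":0.4,"offset":[0,0,-0.212],"turn":[0,0,0]},{"grip":0.4,"offset":[0,0,-0.212],"turn":[0,0,0]},{"grip":0.4,"offset":[0,0,-0.212],"turn":[0,0,0]}]'
python3 plan.py .57 -.10 .16 167.2;python3 - <<'E'
from h import *
s,im=snap('wrist','w4.png')
E
```

```text
time_s: 5.38
ee_pos: [0.5701, 0.171, 0.0046]
ee_rot: [[-0.934, 0.357, 0.0], [0.357, 0.934, -0.0], [-0.0, 0.0, -1.0]]
ft_force: [-1.4, -0.9, 6.4]
opening: 0.718
gripper_force: 42.6
time_s: 5.8
ee_pos: [0.5706, 0.1709, 0.1113]
ee_rot: [[-0.934, 0.357, 0.002], [0.357, 0.934, 0.001], [-0.002, 0.001, -1.0]]
ft_force: [-0.7, -0.3, -1.4]
opening: 0.713
gripper_force: 45.8
offset [-0.193, -0.506, -0.1] turn z -0.045 rows>= 6.6
```

View pics/w4.png

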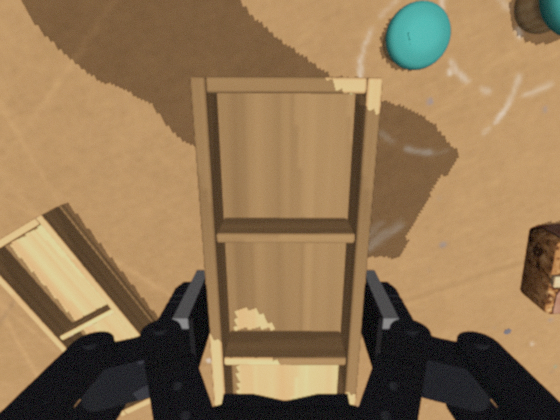

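The tray is held square between the pads, with its outer end edge at row ~79. I'll hover beside the carrier for a second measurement of it.

```bash
python3 - <<'E'
from h import *
s=observe();C=cam('wrist',s);p=ray(C,286,78.5,s['ee_pos'][2]-.0045+.026);print(np.array(s['ee_rot']).T@(p-s['ee_pos']))
E
echo '[0.5698,0.1709,0.110,159.1]'>cmd.json; python3 plan.py .57 -.05 .25 167.2
```

```text
[ 0.08528314  0.00053235 -0.02151481]
offset [-0.158, -0.413, -0.28] turn z -0.045 rows>= 6.3
```

```bash
python3 -m jog '[{"grip":0.4,"offset":[-0.158,-0.413,-0.28],"turn":[0,0,-0.045]},{"grip":0.4,"offset":[-0.158,-0.413,-0.28],"turn":[0,0,-0.045]},{"grip":0.4,"offset":[-0.158,-0.413,-0.28],"turn":[0,0,-0.045]},{"grip":0.4,"offset":[-0.158,-0.413,-0.28],"turn":[0,0,-0.045]},{"grip":0.4,"offset":[-0.158,-0.413,-0.28],"turn":[0,0,-0.045]},{"grip":0.4,"offset":[-0.158,-0.413,-0.28],"turn":[0,0,-0.045]},{"grip":0.4,"offset":[-0.158,-0.413,-0.28],"turn":[0,0,-0.045]},{"grip":0.4,"offset":[-0.158,-0.413,-0.28],"turn":[0,0,-0.045]},{"grip":0.4,"offset":[-0.158,-0.413,-0.28],"turn":[0,0,-0.045]},{"grip":0.4,"offset":[-0.158,-0.413,-0.28],"turn":[0,0,-0.045]},{"grip":0.4,"offset":[-0.158,-0.413,-0.28],"turn":[0,0,-0.045]}]'
python3 - <<'E'
from h import *
import pickle
s,im=snap('wrist','w5.png');pickle.dump(s,open('pics/w5.pkl','wb'));C=cam('wrist',s)
q=np.array([proj(C,[.59+a*.1-b*.02,-.197-a*.02-b*.06,.02]) for a in(-1.3,1.1) for b in(-1,1)])
print(q.round())
u0,v0=np.maximum(q.min(0)-10,0).astype(int);u1,v1=np.minimum(q.max(0)+10,[560,420]).astype(int);print(u0,v0,u1,v1)
f=min(800/(u1-u0),600/(v1-v0));print(f)
cv2.imwrite('pics/m5.png',cv2.resize(im[v0:v1,u0:u1,::-1],None,fx=f*.99,fy=f*.99,interpolation=cv2.INTER_CUBIC))
E
```

```text
time_s: 6.77
ee_pos: [0.5696, -0.0483, 0.2489]
ee_rot: [[-0.976, 0.219, -0.002], [0.219, 0.976, 0.001], [0.002, 0.0, -1.0]]
ft_force: [0.7, -0.6, -0.8]
opening: 0.714
gripper_force: 45.7
[[204. 101.]
 [ 75.  87.]
 [223. 312.]
 [117. 303.]]
65 76 232 322
2.4390243902439024
```

View pics/m5.png

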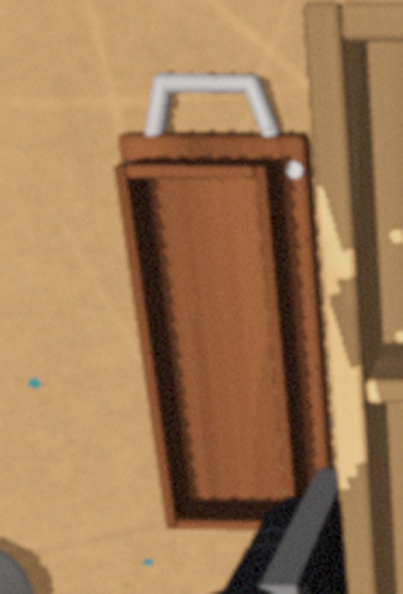

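The crop shows the carrier's raised rim with corners at about (117,166), (269,166), (168,527), and the plinth's pull-end edge at row 133, from x=120 to 308.

Run:
```python
from h import *
import pickle
s=pickle.load(open('pics/w5.pkl','rb'));f=2.439*.99
k=lambda u,v:(65+u/f,76+v/f)
fit(s,[k(269,166),None,k(168,527),k(117,166)],.038);
C=cam('wrist',s);a=np.radians(-12.85);R=np.array([[np.cos(a),np.sin(a)],[-np.sin(a),np.cos(a)]])
for p,z in(((117,166),.038),((269,166),.038),((168,527),.038),((308,133),.012),((120,133),.012),((294,170),.012)):print(p,(R@(ray(C,*k(*p),z)[:2]-[.59,-.1972])).round(4))
s1=pickle.load(open('pics/w1.pkl','rb'));C=cam('wrist',s1)
k=lambda u,v:(215+u/4.2,58+v/4.2)
for p in((150,33),(766,187),(687,447),(95,312),(189,59),(721,190),(648,429),(140,308)):print(p,(R@(ray(C,*k(*p),.012)[:2]-[.59,-.1972])).round(4))
```

```text
[ 0.5901 -0.1948] -13.17 [] res [ 0.1 -0.1 -0.   1.1 -0.1 -0.8]
(117, 166) [-0.0848 -0.0282]
(269, 166) [-0.0851  0.0337]
(168, 527) [ 0.0829 -0.0288]
(308, 133) [-0.0958  0.044 ]
(120, 133) [-0.0954 -0.0372]
(294, 170) [-0.0799  0.0367]
(150, 33) [-0.0926  0.0404]
(766, 187) [0.0924 0.04  ]
(687, 447) [ 0.0934 -0.0391]
(95, 312) [-0.0934 -0.0401]
(189, 59) [-0.0803  0.0361]
(721, 190) [0.0797 0.0362]
(648, 429) [ 0.0799 -0.0364]
(140, 308) [-0.0804 -0.0359]
```

```bash
python3 plan.py .56 -.34 .25 167.2
```

```text
offset [-0.109, -0.57, 0.0] turn z -0.0 rows>= 7.0
```

```bash
python3 -m jog '[{"grip":0.4,"offset":[-0.109,-0.57,0],"turn":[0,0,0]},{"grip":0.4,"offset":[-0.109,-0.57,0],"turn":[0,0,0]},{"grip":0.4,"offset":[-0.109,-0.57,0],"turn":[0,0,0]},{"grip":0.4,"offset":[-0.109,-0.57,0],"turn":[0,0,0]},{"grip":0.4,"offset":[-0.109,-0.57,0],"turn":[0,0,0]},{"grip":0.4,"offset":[-0.109,-0.57,0],"turn":[0,0,0]},{"grip":0.4,"offset":[-0.109,-0.57,0],"turn":[0,0,0]},{"grip":0.4,"offset":[-0.109,-0.57,0],"turn":[0,0,0]},{"grip":0.4,"offset":[-0.109,-0.57,0],"turn":[0,0,0]},{"grip":0.4,"offset":[-0.109,-0.57,0],"turn":[0,0,0]},{"grip":0.4,"offset":[-0.109,-0.57,0],"turn":[0,0,0]},{"grip":0.4,"offset":[-0.109,-0.57,0],"turn":[0,0,0]}]'
python3 - <<'E'
from h import *
import pickle
s,im=snap('wrist','w6.png');pickle.dump(s,open('pics/w6.pkl','wb'));C=cam('wrist',s)
q=np.array([proj(C,[.59+a*.1-b*.02,-.197-a*.02-b*.06,.02]) for a in(-1.3,1.1) for b in(-1,1)])
u0,v0=np.maximum(q.min(0)-10,0).astype(int);u1,v1=np.minimum(q.max(0)+10,[560,420]).astype(int);print(u0,v0,u1,v1)
f=3 if (v1-v0)*3<600 and (u1-u0)*3<800 else 2.4;print(f)
cv2.imwrite('pics/m6.png',cv2.resize(im[v0:v1,u0:u1,::-1],None,fx=f,fy=f,interpolation=cv2.INTER_CUBIC))
E
```

```text
time_s: 7.82
ee_pos: [0.5608, -0.3379, 0.2503]
ee_rot: [[-0.976, 0.218, 0.0], [0.218, 0.976, 0.0], [0.0, 0.0, -1.0]]
ft_force: [0.2, 0.1, -1.7]
opening: 0.717
gripper_force: 45.7
347 14 509 280
2.4
```

View pics/m6.png

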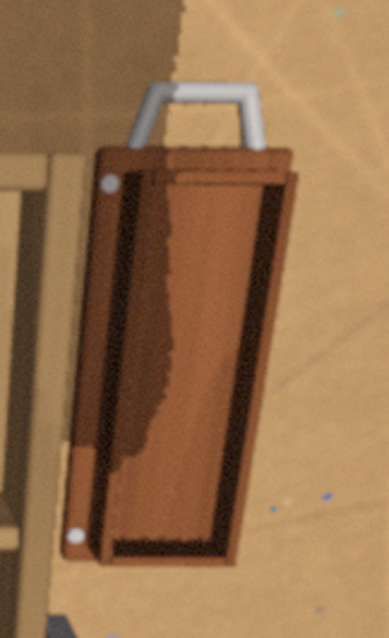

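The crop shows rim corners at (143,172), (297,172), (235,566), (100,563) and screws at (110,183), (76,536).

Run:
```python
from h import *
import pickle
a=np.radians(-12.85);R=np.array([[np.cos(a),np.sin(a)],[-np.sin(a),np.cos(a)]])
s=pickle.load(open('pics/w6.pkl','rb'));C=cam('wrist',s)
k=lambda u,v:(347-.5+(u+.5)/2.4,14-.5+(v+.5)/2.4)
for p,z in(((143,172),.038),((297,172),.038),((235,566),.038),((100,563),.038),((110,183),.012),((76,536),.012),((98,148),.012),((62,558),.012)):print(p,(R@(ray(C,*k(*p),z)[:2]-[.59,-.1972])).round(4))
fit(s,[k(297,172),k(235,566),k(100,563),k(143,172)],.038)
s=pickle.load(open('pics/w5.pkl','rb'));C=cam('wrist',s);f=2.4146
k=lambda u,v:(65-.5+(u+.5)/f,76-.5+(v+.5)/f)
print((R@(ray(C,*k(294,170),.012)[:2]-[.59,-.1972])).round(4))
fit(s,[k(269,166),None,k(168,527),k(117,166)],.038)
```

```text
(143, 172) [-0.0849 -0.0303]
(297, 172) [-0.0852  0.0298]
(235, 566) [0.083  0.0302]
(100, 563) [ 0.0819 -0.031 ]
(110, 183) [-0.081  -0.0354]
(76, 536) [ 0.0795 -0.0356]
(98, 148) [-0.0947 -0.0418]
(62, 558) [ 0.0911 -0.0414]
[ 0.589  -0.1973] -12.84 [] res [ 1.1 -0.8  0.3  0.9 -0.5  1.8 -0.9 -1.1]
[-0.0802  0.0364]
[ 0.5898 -0.195 ] -13.18 [] res [ 0.1 -0.1 -0.1  1.2 -0.1 -0.8]
```

```bash
python3 plan.py .5506 -.1879 .1 167.15;python3 plan.py .5506 -.1879 .043 167.15
```

```text
offset [0.086, 0.293, 0.3] turn z 0.0003 rows>= 5.1
offset [-0.0, -0.0, 0.114] turn z -0.0 rows>= 1.4
```

```bash
python3 -m jog '[{"grip":0.4,"offset":[0.086,0.293,0],"turn":[0,0,0]},{"grip":0.4,"offset":[0.086,0.293,0],"turn":[0,0,0]},{"grip":0.4,"offset":[0.086,0.293,0],"turn":[0,0,0]},{"grip":0.4,"offset":[0.086,0.293,0.3],"turn":[0,0,0]},{"grip":0.4,"offset":[0.086,0.293,0.3],"turn":[0,0,0]},{"grip":0.4,"offset":[0.086,0.293,0.3],"turn":[0,0,0]},{"grip":0.4,"offset":[0.086,0.293,0.3],"turn":[0,0,0]},{"grip":0.4,"offset":[0.086,0.293,0.3],"turn":[0,0,0]},{"grip":0.4,"offset":[0.086,0.293,0.3],"turn":[0,0,0]},{"grip":0.4,"offset":[0.086,0.293,0.3],"turn":[0,0,0]},{"grip":0.4,"offset":[0.086,0.293,0.3],"turn":[0,0,0]}]'
python3 -m jog '[{"grip":0.4,"offset":[0,0,0.05],"turn":[0,0,0]},{"grip":0.4,"offset":[0,0,0.08],"turn":[0,0,0]},{"grip":0.4,"offset":[0,0,0.1],"turn":[0,0,0]},{"grip":0.4,"offset":[0,0,0.107],"turn":[0,0,0]},{"grip":0.4,"offset":[0,0,0.114],"turn":[0,0,0]},{"grip":0.4,"offset":[0,0,0.114],"turn":[0,0,0]},{"grip":0.4,"offset":[0,0,0.114],"turn":[0,0,0]},{"grip":0.4,"offset":[0,0,0.114],"turn":[0,0,0]}]'
```

```text
time_s: 8.78
ee_pos: [0.5521, -0.1883, 0.1025]
ee_rot: [[-0.975, 0.222, 0.003], [0.222, 0.975, -0.001], [-0.003, -0.0, -1.0]]
ft_force: [-0.0, -0.4, -1.8]
opening: 0.714
gripper_force: 45.6
time_s: 9.45
ee_pos: [0.5511, -0.1879, 0.044]
ee_rot: [[-0.975, 0.222, 0.001], [0.222, 0.975, -0.0], [-0.001, -0.0, -1.0]]
ft_force: [0.1, -0.6, -1.2]
opening: 0.716
gripper_force: 45.7
```

Nearly in contact. I'll lower it 1.5 mm more, release and lift.

```bash
python3 -m jog '[{"grip":0.4,"offset":[0,0,0.003],"turn":[0,0,0]},{"grip":0.4,"offset":[0,0,0.003],"turn":[0,0,0]},{"grip":0.4,"offset":[0,0,0.003],"turn":[0,0,0]},{"grip":0.4,"offset":[0,0,0.003],"turn":[0,0,0]}]'
python3 -m jog '[{"grip":0.95,"offset":[0,0,0],"turn":[0,0,0]},{"grip":0.95,"offset":[0,0,0],"turn":[0,0,0]},{"grip":0.95,"offset":[0,0,0],"turn":[0,0,0]},{"grip":0.95,"offset":[0,0,0],"turn":[0,0,0]},{"grip":0.95,"offset":[0,0,-0.06],"turn":[0,0,0]},{"grip":0.95,"offset":[0,0,-0.16],"turn":[0,0,0]},{"grip":0.95,"offset":[0,0,-0.16],"turn":[0,0,0]},{"grip":0.95,"offset":[0,0,-0.16],"turn":[0,0,0]},{"grip":0.95,"offset":[0,0,-0.16],"turn":[0,0,0]}]'
echo '[0.5506,-0.1879,0.1215,167.15]'>cmd.json
python3 - <<'E'
from h import *
import pickle
s,im=snap('wrist','w7.png');pickle.dump(s,open('pics/w7.pkl','wb'))
E
python3 plan.py .5983 .0004 .15 188.05
```

```text
time_s: 9.78
ee_pos: [0.5512, -0.1879, 0.0427]
ee_rot: [[-0.975, 0.222, 0.001], [0.222, 0.975, -0.001], [-0.001, -0.0, -1.0]]
ft_force: [-1.2, -0.6, 6.1]
opening: 0.718
gripper_force: 46.5
time_s: 10.53
ee_pos: [0.5508, -0.1881, 0.1222]
ee_rot: [[-0.975, 0.222, 0.001], [0.222, 0.975, -0.001], [-0.001, -0.0, -1.0]]
ft_force: [-1.3, -0.0, 0.5]
opening: 0.95
gripper_force: 0.0
offset [-0.009, 0.388, -0.057] turn z -0.1161 rows>= 4.7
```

View pics/w7.png

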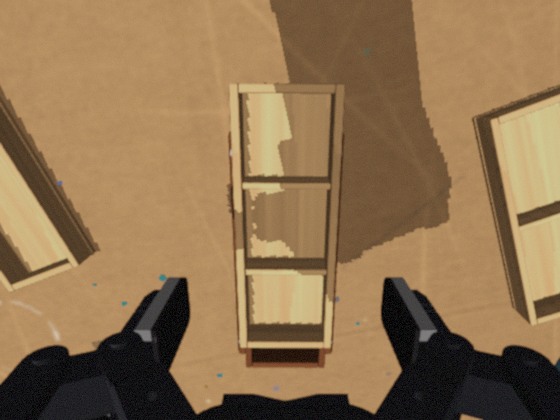

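Tray three lies square on the carrier, with the far frame end visible at (247–325, 366) and centred under the tray.

Run:
```python
from h import *
import pickle
s=pickle.load(open('pics/w7.pkl','rb'));C=cam('wrist',s)
P=[(345,85),(332,349),(239,348),(230,85)]
fit(s,P,.064);fit(s,P,.064,free=True)
a=np.radians(-12.85);R=np.array([[np.cos(a),np.sin(a)],[-np.sin(a),np.cos(a)]])
for p in((247,366),(325,366)):print((R@(ray(C,*p,.038)[:2]-[.5896,-.1968])).round(4))
```

```text
[ 0.5511 -0.1872] -13.08 [] res [ 1.  -0.2 -0.9  0.7  1.   1.2 -1.1 -0.9]
[ 0.5508 -0.1871] -13.08 [0.1689 0.0618] res [ 0.8  0.4 -1.  -0.3  1.1  0.2 -0.9 -0.3]
[ 0.0827 -0.0296]
[0.0825 0.0314]
```

```bash
python3 -m jog '[{"grip":1,"offset":[-0.009,0.388,-0.057],"turn":[0,0,-0.1161]},{"grip":1,"offset":[-0.009,0.388,-0.057],"turn":[0,0,-0.1161]},{"grip":1,"offset":[-0.009,0.388,-0.057],"turn":[0,0,-0.1161]},{"grip":1,"offset":[-0.009,0.388,-0.057],"turn":[0,0,-0.1161]},{"grip":1,"offset":[-0.009,0.388,-0.057],"turn":[0,0,-0.1161]},{"grip":1,"offset":[-0.009,0.388,-0.057],"turn":[0,0,-0.1161]},{"grip":1,"offset":[-0.009,0.388,-0.057],"turn":[0,0,-0.1161]},{"grip":1,"offset":[-0.009,0.388,-0.057],"turn":[0,0,-0.1161]},{"grip":1,"offset":[-0.009,0.388,-0.057],"turn":[0,0,-0.1161]},{"grip":1,"offset":[-0.009,0.388,-0.057],"turn":[0,0,-0.1161]}]'
python3 - <<'E'
from h import *
import pickle
s,im=snap('wrist','w8.png');pickle.dump(s,open('pics/w8.pkl','wb'))
cv2.imwrite('pics/m8.png',im[60:360,180:400,::-1].repeat(2,0).repeat(2,1))
E
python3 plan.py .5983 .0004 .004 188.05
```

```text
time_s: 11.42
ee_pos: [0.5975, -0.0013, 0.1495]
ee_rot: [[-0.99, -0.139, -0.001], [-0.139, 0.99, -0.001], [0.002, -0.001, -1.0]]
ft_force: [-0.2, 0.1, 0.8]
opening: 1.005
gripper_force: 0.0
offset [-0.0, 0.0, 0.292] turn z -0.0 rows>= 3.5
```

View pics/m8.png

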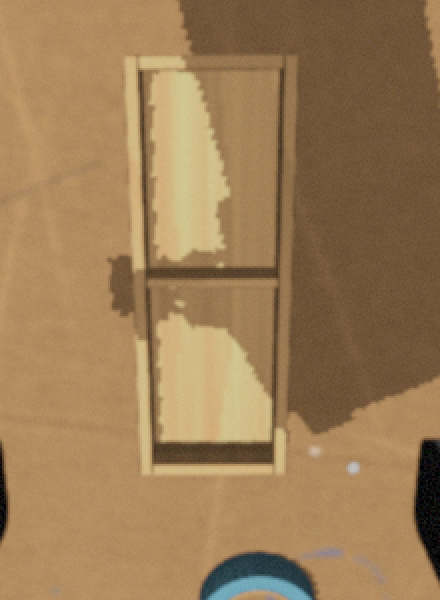

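Tray two is centred below, with corners at crop (124,56), (298,56), (286,475), (142,475).

```bash
python3 - <<'E'
from h import *
import pickle
s=pickle.load(open('pics/w8.pkl','rb'))
P=[(180+u/2,60+v/2) for u,v in[(298,56),(286,475),(142,475),(124,56)]]
fit(s,P,.026);fit(s,P,.026,free=True)
E
echo '[0.5983,0.0004,0.15,188.05]'>cmd.json
```

```text
[ 5.98e-01 -2.00e-04] 8.45 [] res [ 0.6 -0.8  0.2  0.5 -0.4  0.9 -0.4 -0.1]
[ 5.978e-01 -2.000e-04] 8.45 [0.1691 0.0614] res [ 0.1 -0.3 -0.2 -0.2 -0.1  0.2  0.   0.3]
```

Good. Descend, grip and lift. In tray two the middle wall is at the grip centre, which does no harm.

```bash
python3 -m jog '[{"grip":1,"offset":[0,0,0.15],"turn":[0,0,-0.0015]},{"grip":1,"offset":[0,0,0.2],"turn":[0,0,-0.0015]},{"grip":1,"offset":[0,0,0.26],"turn":[0,0,-0.0015]},{"grip":1,"offset":[0,0,0.292],"turn":[0,0,-0.0015]},{"grip":1,"offset":[0,0,0.292],"turn":[0,0,-0.0015]},{"grip":1,"offset":[0,0,0.292],"turn":[0,0,-0.0015]},{"grip":0.4,"offset":[0,0,0.292],"turn":[0,0,-0.0015]},{"grip":0.4,"offset":[0,0,0.292],"turn":[0,0,-0.0015]},{"grip":0.4,"offset":[0,0,0.292],"turn":[0,0,-0.0015]},{"grip":0.4,"offset":[0,0,0.292],"turn":[0,0,-0.0015]},{"grip":0.4,"offset":[0,0,0.292],"turn":[0,0,-0.0015]},{"grip":0.4,"offset":[0,0,0.292],"turn":[0,0,-0.0015]}]' 40
python3 -m jog '[{"grip":0.4,"offset":[0,0,-0.1],"turn":[0,0,0]},{"grip":0.4,"offset":[0,0,-0.252],"turn":[0,0,0]},{"grip":0.4,"offset":[0,0,-0.252],"turn":[0,0,0]},{"grip":0.4,"offset":[0,0,-0.252],"turn":[0,0,0]},{"grip":0.4,"offset":[0,0,-0.252],"turn":[0,0,0]},{"grip":0.4,"offset":[0,0,-0.252],"turn":[0,0,0]}]'
python3 - <<'E'
from h import *
s,im=snap('wrist','w9.png');C=cam('wrist',s)
# top end edge of held tray: brightness profile along centre column
print(np.asarray(im[60:100,270:300].astype(float).mean((1,2))).round(0))
for r in (74,76,78,80,82): print(r,(np.array(s['ee_rot']).T@(ray(C,286,r,s['ee_pos'][2]-.0045+.026)-s['ee_pos']))[0].round(4))
E
echo '[0.5983,0.0004,0.130,188.32]'>cmd.json; python3 plan.py .5896 -.1968 .13 167.15;  python3 plan.py .5896 -.1968 .0685 167.15
```

```text
time_s: 12.47
ee_pos: [0.5993, 0.0002, 0.0064]
ee_rot: [[-0.989, -0.145, 0.003], [-0.145, 0.989, -0.0], [-0.003, -0.001, -1.0]]
ft_force: [-1.1, -0.5, 7.8]
opening: 0.71
gripper_force: 44.2
time_s: 12.97
ee_pos: [0.5979, -0.0003, 0.1309]
ee_rot: [[-0.989, -0.145, 0.001], [-0.145, 0.989, -0.001], [-0.001, -0.001, -1.0]]
ft_force: [-0.4, 0.1, -1.4]
opening: 0.716
gripper_force: 46.0
[ 91.  90.  91.  91.  91.  90.  91.  90.  90.  91.  90.  90.  89.  89.
  91. 103. 115. 122. 123. 123. 124. 123. 123. 123. 123. 123. 123. 121.
 113. 102. 100. 115. 126. 127. 127. 128. 128. 127. 127. 128.]
74 0.0865
76 0.0859
78 0.0853
80 0.0847
82 0.0841
offset [0.074, -0.388, 0.0] turn z 0.1176 rows>= 4.7
offset [0.0, 0.0, 0.123] turn z 0.0 rows>= 1.5
```

```bash
python3 -m jog '[{"grip":0.4,"offset":[0.072,-0.388,0],"turn":[0,0,0.1176]},{"grip":0.4,"offset":[0.072,-0.388,0],"turn":[0,0,0.1176]},{"grip":0.4,"offset":[0.072,-0.388,0],"turn":[0,0,0.1176]},{"grip":0.4,"offset":[0.072,-0.388,0],"turn":[0,0,0.1176]},{"grip":0.4,"offset":[0.072,-0.388,0],"turn":[0,0,0.1176]},{"grip":0.4,"offset":[0.072,-0.388,0],"turn":[0,0,0.1176]},{"grip":0.4,"offset":[0.072,-0.388,0],"turn":[0,0,0.1176]},{"grip":0.4,"offset":[0.072,-0.388,0],"turn":[0,0,0.1176]},{"grip":0.4,"offset":[0.072,-0.388,0],"turn":[0,0,0.1176]},{"grip":0.4,"offset":[0.072,-0.388,0],"turn":[0,0,0.1176]},{"grip":0.4,"offset":[0.072,-0.388,0],"turn":[0,0,0.1176]},{"grip":0.4,"offset":[0.072,-0.388,0],"turn":[0,0,0.1176]}]'
python3 -m jog '[{"grip":0.4,"offset":[0,0,0.05],"turn":[0,0,0]},{"grip":0.4,"offset":[0,0,0.08],"turn":[0,0,0]},{"grip":0.4,"offset":[0,0,0.1],"turn":[0,0,0]},{"grip":0.4,"offset":[0,0,0.11],"turn":[0,0,0]},{"grip":0.4,"offset":[0,0,0.118],"turn":[0,0,0]},{"grip":0.4,"offset":[0,0,0.118],"turn":[0,0,0]},{"grip":0.4,"offset":[0,0,0.118],"turn":[0,0,0]},{"grip":0.4,"offset":[0,0,0.118],"turn":[0,0,0]}]'
```

```text
time_s: 14.02
ee_pos: [0.5908, -0.1957, 0.1303]
ee_rot: [[-0.976, 0.22, -0.0], [0.22, 0.976, 0.0], [0.0, 0.0, -1.0]]
ft_force: [-0.0, 1.0, -0.9]
opening: 0.712
gripper_force: 46.0
time_s: 14.68
ee_pos: [0.5911, -0.1968, 0.072]
ee_rot: [[-0.975, 0.222, 0.001], [0.222, 0.975, -0.0], [-0.001, -0.0, -1.0]]
ft_force: [-0.5, -0.2, -2.0]
opening: 0.711
gripper_force: 46.0
```

```bash
python3 -m jog '[{"grip":0.4,"offset":[0,0,0.003],"turn":[0,0,0]},{"grip":0.4,"offset":[0,0,0.003],"turn":[0,0,0]},{"grip":0.4,"offset":[0,0,0.003],"turn":[0,0,0]}]'
python3 -m jog '[{"grip":0.4,"offset":[0,0,0.002],"turn":[0,0,0]},{"grip":0.4,"offset":[0,0,0.002],"turn":[0,0,0]},{"grip":0.4,"offset":[0,0,0.002],"turn":[0,0,0]}]'
```

```text
time_s: 14.93
ee_pos: [0.5911, -0.1969, 0.0705]
ee_rot: [[-0.975, 0.222, 0.001], [0.222, 0.975, -0.0], [-0.001, -0.0, -1.0]]
ft_force: [-0.3, 0.5, 3.8]
opening: 0.71
gripper_force: 46.6
time_s: 15.18
ee_pos: [0.5911, -0.1969, 0.0704]
ee_rot: [[-0.975, 0.222, 0.001], [0.222, 0.975, -0.001], [-0.002, -0.001, -1.0]]
ft_force: [-3.4, 0.8, 14.6]
opening: 0.714
gripper_force: 47.9
```

```bash
python3 -m jog '[{"grip":0.95,"offset":[0,0,0],"turn":[0,0,0]},{"grip":0.95,"offset":[0,0,0],"turn":[0,0,0]},{"grip":0.95,"offset":[0,0,0],"turn":[0,0,0]},{"grip":0.95,"offset":[0,0,0],"turn":[0,0,0]},{"grip":0.95,"offset":[0,0,-0.06],"turn":[0,0,0]},{"grip":0.95,"offset":[0,0,-0.16],"turn":[0,0,0]},{"grip":0.95,"offset":[0,0,-0.16],"turn":[0,0,0]},{"grip":0.95,"offset":[0,0,-0.16],"turn":[0,0,0]},{"grip":0.95,"offset":[0,0,-0.16],"turn":[0,0,0]}]'
python3 - <<'E'
from h import *
import pickle
s,im=snap('wrist','w10.png');pickle.dump(s,open('pics/w10.pkl','wb'))
E
echo '[0.5906,-0.1970,0.1485,167.15]'>cmd.json; python3 plan.py .479 -.39 .15 188.5
```

```text
time_s: 15.93
ee_pos: [0.5908, -0.197, 0.1491]
ee_rot: [[-0.975, 0.222, 0.001], [0.222, 0.975, -0.001], [-0.001, -0.0, -1.0]]
ft_force: [0.5, -0.3, -0.2]
opening: 0.951
gripper_force: 0.0
offset [0.132, -0.426, -0.003] turn z -0.1186 rows>= 5.3
```

```bash
python3 -m jog '[{"grip":1,"offset":[0.132,-0.426,-0.003],"turn":[0,0,-0.1186]},{"grip":1,"offset":[0.132,-0.426,-0.003],"turn":[0,0,-0.1186]},{"grip":1,"offset":[0.132,-0.426,-0.003],"turn":[0,0,-0.1186]},{"grip":1,"offset":[0.132,-0.426,-0.003],"turn":[0,0,-0.1186]},{"grip":1,"offset":[0.132,-0.426,-0.003],"turn":[0,0,-0.1186]},{"grip":1,"offset":[0.132,-0.426,-0.003],"turn":[0,0,-0.1186]},{"grip":1,"offset":[0.132,-0.426,-0.003],"turn":[0,0,-0.1186]},{"grip":1,"offset":[0.132,-0.426,-0.003],"turn":[0,0,-0.1186]},{"grip":1,"offset":[0.132,-0.426,-0.003],"turn":[0,0,-0.1186]},{"grip":1,"offset":[0.132,-0.426,-0.003],"turn":[0,0,-0.1186]},{"grip":1,"offset":[0.132,-0.426,-0.003],"turn":[0,0,-0.1186]},{"grip":1,"offset":[0.132,-0.426,-0.003],"turn":[0,0,-0.1186]}]'
python3 - <<'E'
from h import *
import pickle
s,im=snap('wrist','w11.png');pickle.dump(s,open('pics/w11.pkl','wb'))
b=cv2.imread('pics/w10.png')
o=np.hstack([im[60:360,180:380,::-1],b[60:360,180:380]]).repeat(2,0).repeat(2,1)
cv2.imwrite('pics/m11.png',o); print(s['joints'].round(2))
E
```

```text
time_s: 16.98
ee_pos: [0.4799, -0.3886, 0.1503]
ee_rot: [[-0.989, -0.151, 0.0], [-0.151, 0.989, 0.0], [-0.0, 0.0, -1.0]]
ft_force: [-0.6, 0.7, 0.5]
opening: 1.003
gripper_force: 0.0
[ 0.99  0.64 -0.61  1.9   0.51  0.77  1.81]
```

View pics/m11.png

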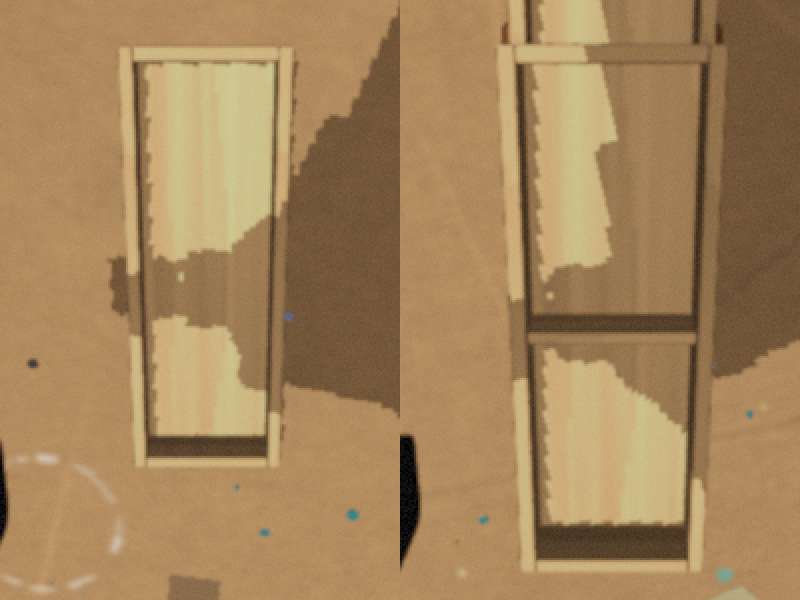

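Left: the open tray, with corners at (119,46), (293,46), (280,467), (135,467). Right: tray two lies square on tray three, with corners at (498,44), (726,44), (702,571), (523,571) and the lower tray symmetric beneath it.

```bash
python3 - <<'E'
from h import *
import pickle
for w,P,z in((11,[(293,46),(280,467),(135,467),(119,46)],.026),(10,[(326,44),(302,571),(123,571),(98,44)],.09)):
    s=pickle.load(open(f'pics/w{w}.pkl','rb'))
    P=[(180+u/2,60+v/2) for u,v in P]
    fit(s,P,z);fit(s,P,z,free=True)
E
echo '[0.479,-0.39,0.15,188.5]'>cmd.json; python3 plan.py .4777 -.3893 .15 188.6
```

```text
[ 0.4776 -0.3902] 8.83 [] res [ 0.6 -0.5  0.   0.6 -0.1  0.7 -0.6 -0.4]
[ 0.4774 -0.3902] 8.83 [0.169  0.0615] res [ 0.2 -0.1 -0.3 -0.   0.2  0.  -0.2  0.1]
[ 0.5895 -0.1959] -12.66 [] res [ 1.5 -0.8  0.7  1.3 -0.8  1.3 -1.4 -0.6]
[ 0.5891 -0.1959] -12.66 [0.1686 0.0606] res [ 0.2 -0.1 -0.2 -0.   0.2  0.  -0.1  0.1]
offset [0.002, 0.002, 0.0] turn z -0.0006 rows>= 0.0
```

```bash
python3 -m jog '[{"grip":1,"offset":[0.003,0,0.15],"turn":[0,0,-0.0018]},{"grip":1,"offset":[0.003,0,0.2],"turn":[0,0,-0.0018]},{"grip":1,"offset":[0.003,0,0.26],"turn":[0,0,-0.0018]},{"grip":1,"offset":[0.003,0,0.29],"turn":[0,0,-0.0018]},{"grip":1,"offset":[0.003,0,0.29],"turn":[0,0,-0.0018]},{"grip":1,"offset":[0.003,0,0.29],"turn":[0,0,-0.0018]},{"grip":0.4,"offset":[0.003,0,0.29],"turn":[0,0,-0.0018]},{"grip":0.4,"offset":[0.003,0,0.29],"turn":[0,0,-0.0018]},{"grip":0.4,"offset":[0.003,0,0.29],"turn":[0,0,-0.0018]},{"grip":0.4,"offset":[0.003,0,0.29],"turn":[0,0,-0.0018]},{"grip":0.4,"offset":[0.003,0,0.29],"turn":[0,0,-0.0018]},{"grip":0.4,"offset":[0.003,0,0.29],"turn":[0,0,-0.0018]}]' 40
python3 -m jog '[{"grip":0.4,"offset":[0,0,-0.1],"turn":[0,0,0]},{"grip":0.4,"offset":[0,0,-0.31],"turn":[0,0,0]},{"grip":0.4,"offset":[0,0,-0.31],"turn":[0,0,0]},{"grip":0.4,"offset":[0,0,-0.31],"turn":[0,0,0]},{"grip":0.4,"offset":[0,0,-0.31],"turn":[0,0,0]},{"grip":0.4,"offset":[0,0,-0.31],"turn":[0,0,0]},{"grip":0.4,"offset":[0,0,-0.31],"turn":[0,0,0]},{"grip":0.4,"offset":[0,0,-0.31],"turn":[0,0,0]}]'
python3 - <<'E'
from h import *
s,im=snap('wrist','w12.png');C=cam('wrist',s)
print(np.asarray(im[60:100,270:300].astype(float).mean((1,2))).round(0))
for r in (74,76,78,80,82): print(r,(np.array(s['ee_rot']).T@(ray(C,286,r,s['ee_pos'][2]-.005+.026)-s['ee_pos']))[0].round(4))
E
echo '[0.4775,-0.3902,0.160,188.82]'>cmd.json; python3 plan.py .5508 -.1878 .16 167.15
```

```text
time_s: 18.03
ee_pos: [0.4788, -0.3907, 0.0075]
ee_rot: [[-0.988, -0.154, 0.003], [-0.154, 0.988, -0.002], [-0.003, -0.002, -1.0]]
ft_force: [-1.1, 1.4, 7.4]
opening: 0.718
gripper_force: 44.0
time_s: 18.7
ee_pos: [0.4767, -0.3899, 0.1594]
ee_rot: [[-0.988, -0.154, -0.002], [-0.154, 0.988, 0.001], [0.001, 0.001, -1.0]]
ft_force: [0.7, -0.7, -1.4]
opening: 0.711
gripper_force: 45.4
[140. 140. 141. 141. 141. 141. 140. 140. 139. 139. 140. 140. 142. 142.
 142. 140. 136. 137. 153. 167. 173. 175. 175. 174. 175. 175. 175. 174.
 175. 174. 170. 154. 129. 127. 143. 153. 164. 174. 178. 178.]
74 0.0865
76 0.0859
78 0.0853
80 0.0847
82 0.0841
offset [-0.207, 0.378, 0.0] turn z 0.1204 rows>= 5.2
```

```bash
python3 -m jog '[{"grip":0.4,"offset":[-0.207,0.378,0],"turn":[0,0,0.1204]},{"grip":0.4,"offset":[-0.207,0.378,0],"turn":[0,0,0.1204]},{"grip":0.4,"offset":[-0.207,0.378,0],"turn":[0,0,0.1204]},{"grip":0.4,"offset":[-0.207,0.378,0],"turn":[0,0,0.1204]},{"grip":0.4,"offset":[-0.207,0.378,0],"turn":[0,0,0.1204]},{"grip":0.4,"offset":[-0.207,0.378,0],"turn":[0,0,0.1204]},{"grip":0.4,"offset":[-0.207,0.378,0],"turn":[0,0,0.1204]},{"grip":0.4,"offset":[-0.207,0.378,0],"turn":[0,0,0.1204]},{"grip":0.4,"offset":[-0.207,0.378,0],"turn":[0,0,0.1204]},{"grip":0.4,"offset":[-0.207,0.378,0],"turn":[0,0,0.1204]},{"grip":0.4,"offset":[-0.207,0.378,0],"turn":[0,0,0.1204]},{"grip":0.4,"offset":[-0.207,0.378,0],"turn":[0,0,0.1204]}]'
python3 -m jog '[{"grip":0.4,"offset":[0,0,0.05],"turn":[0,0,0]},{"grip":0.4,"offset":[0,0,0.08],"turn":[0,0,0]},{"grip":0.4,"offset":[0,0,0.1],"turn":[0,0,0]},{"grip":0.4,"offset":[0,0,0.115],"turn":[0,0,0]},{"grip":0.4,"offset":[0,0,0.122],"turn":[0,0,0]},{"grip":0.4,"offset":[0,0,0.122],"turn":[0,0,0]},{"grip":0.4,"offset":[0,0,0.122],"turn":[0,0,0]},{"grip":0.4,"offset":[0,0,0.122],"turn":[0,0,0]}]'
python3 -m jog '[{"grip":0.4,"offset":[0,0,0.003],"turn":[0,0,0]},{"grip":0.4,"offset":[0,0,0.003],"turn":[0,0,0]},{"grip":0.4,"offset":[0,0,0.003],"turn":[0,0,0]}]'
```

```text
time_s: 19.75
ee_pos: [0.5503, -0.1885, 0.1601]
ee_rot: [[-0.975, 0.223, -0.0], [0.223, 0.975, -0.0], [0.0, -0.0, -1.0]]
ft_force: [-0.3, 0.3, -1.9]
opening: 0.713
gripper_force: 45.3
time_s: 20.42
ee_pos: [0.5512, -0.1874, 0.1]
ee_rot: [[-0.975, 0.222, 0.001], [0.222, 0.975, -0.0], [-0.001, -0.0, -1.0]]
ft_force: [-0.4, -0.2, -1.1]
opening: 0.711
gripper_force: 45.3
time_s: 20.67
ee_pos: [0.5508, -0.1874, 0.0981]
ee_rot: [[-0.975, 0.222, 0.0], [0.222, 0.975, -0.0], [-0.0, -0.0, -1.0]]
ft_force: [0.2, -0.2, -1.2]
opening: 0.713
gripper_force: 45.3
```

```bash
python3 -m jog '[{"grip":0.4,"offset":[0,0,0.003],"turn":[0,0,0]},{"grip":0.4,"offset":[0,0,0.003],"turn":[0,0,0]},{"grip":0.4,"offset":[0,0,0.003],"turn":[0,0,0]}]'
```

```text
time_s: 20.92
ee_pos: [0.551, -0.1874, 0.0975]
ee_rot: [[-0.975, 0.221, 0.001], [0.221, 0.975, -0.001], [-0.001, -0.001, -1.0]]
ft_force: [-3.9, 0.3, 12.1]
opening: 0.713
gripper_force: 46.8
```

```bash
python3 -m jog '[{"grip":0.95,"offset":[0,0,0],"turn":[0,0,0]},{"grip":0.95,"offset":[0,0,0],"turn":[0,0,0]},{"grip":0.95,"offset":[0,0,0],"turn":[0,0,0]},{"grip":0.95,"offset":[0,0,0],"turn":[0,0,0]},{"grip":0.95,"offset":[0,0,-0.06],"turn":[0,0,0]},{"grip":0.95,"offset":[0,0,-0.2],"turn":[0,0,0]},{"grip":0.95,"offset":[0,0,-0.2],"turn":[0,0,0]},{"grip":0.95,"offset":[0,0,-0.2],"turn":[0,0,0]},{"grip":0.95,"offset":[0,0,-0.2],"turn":[0,0,0]}]'
python3 - <<'E'
from h import *
import pickle
s,im=snap('wrist','w13.png');pickle.dump(s,open('pics/w13.pkl','wb'))
E
echo '[0.5508,-0.1878,0.196,167.15]'>cmd.json; python3 plan.py .5037 .3669 .196 77.15
```

```text
time_s: 21.67
ee_pos: [0.5515, -0.1877, 0.1979]
ee_rot: [[-0.975, 0.222, 0.003], [0.222, 0.975, -0.001], [-0.003, -0.001, -1.0]]
ft_force: [-0.3, -0.8, -0.9]
opening: 0.951
gripper_force: 0.0
offset [0.339, 1.061, 0.0] turn z 0.5 rows>= 13.4
```

```bash
python3 -m jog '[{"grip":1,"offset":[0.17,0.53,0],"turn":[0,0,0]},{"grip":1,"offset":[0.17,0.53,0],"turn":[0,0,0]},{"grip":1,"offset":[0.17,0.53,0],"turn":[0,0,0]},{"grip":1,"offset":[0.17,0.53,0],"turn":[0,0,0]},{"grip":1,"offset":[0.17,0.53,0],"turn":[0,0,0]},{"grip":1,"offset":[0.17,0.53,0],"turn":[0,0,0]},{"grip":1,"offset":[0.17,0.53,0],"turn":[0,0,0]}]'
python3 - <<'E'
import numpy as np,json
a=np.radians(167.15);X=np.array([np.cos(a),np.sin(a)]);Y=np.array([-X[1],X[0]])*-1
p=np.array([.5508,-.1878])+.5*(.17*X+.53*Y);json.dump([*p,.196,167.15],open('cmd.json','w'));print(p)
E
python3 plan.py .5037 .3669 .16 77.15
```

```text
time_s: 22.3
ee_pos: [0.5251, 0.0938, 0.195]
ee_rot: [[-0.976, 0.219, -0.002], [0.219, 0.976, 0.001], [0.002, 0.001, -1.0]]
ft_force: [0.3, 0.8, 0.1]
opening: 1.001
gripper_force: 0.0
[0.52686461 0.08946719]
offset [0.169, 0.531, 0.072] turn z 0.5 rows>= 12.6
```

```bash
python3 -m jog '[{"grip":1,"offset":[0.169,0.531,0.072],"turn":[0,0,0.25]},{"grip":1,"offset":[0.169,0.531,0.072],"turn":[0,0,0.25]},{"grip":1,"offset":[0.169,0.531,0.072],"turn":[0,0,0.5]},{"grip":1,"offset":[0.169,0.531,0.072],"turn":[0,0,0.5]},{"grip":1,"offset":[0.169,0.531,0.072],"turn":[0,0,0.5]},{"grip":1,"offset":[0.169,0.531,0.072],"turn":[0,0,0.5]},{"grip":1,"offset":[0.169,0.531,0.072],"turn":[0,0,0.5]},{"grip":1,"offset":[0.169,0.531,0.072],"turn":[0,0,0.5]},{"grip":1,"offset":[0.169,0.531,0.072],"turn":[0,0,0.5]},{"grip":1,"offset":[0.169,0.531,0.072],"turn":[0,0,0.5]},{"grip":1,"offset":[0.169,0.531,0.072],"turn":[0,0,0.5]},{"grip":1,"offset":[0.169,0.531,0.072],"turn":[0,0,0.5]}]'
sleep 0; cat cmd.json
python3 - <<'E'
from h import *
s,im=snap('wrist','w14.png');C=cam('wrist',s);print(s['ee_pos'],np.degrees(np.arctan2(s['ee_rot'][1][0],s['ee_rot'][0][0])))
h=cv2.cvtColor(im,cv2.COLOR_RGB2HSV);m=cv2.inRange(h,(80,90,30),(97,255,255))
n,l,st,c=cv2.connectedComponentsWithStats(m)
for i in range(1,n):
    if st[i,4]>300: print(st[i],c[i].round(1),ray(C,*c[i],.04).round(4),'w',(ray(C,st[i,0]+st[i,2],c[i][1],.038)-ray(C,st[i,0],c[i][1],.038)).round(4))
E
```

```text
time_s: 23.3
ee_pos: [0.5021, 0.367, 0.1583]
ee_rot: [[0.158, 0.987, -0.002], [0.987, -0.158, -0.003], [-0.003, -0.002, -1.0]]
ft_force: [-0.5, 0.1, -0.0]
opening: 0.996
gripper_force: 0.0
[0.5035278952804839, 0.3671106667882562, 0.16, 77.15][0.50212749 0.36696909 0.1583054 ] 80.92751170983084
[ 250    0  100  100 8236] [299.3  46.6] [0.5287 0.4739 0.04  ] w [ 0.0663 -0.0105  0.    ]
[ 257  173   60   59 2815] [286.7 202. ] [0.5035 0.3681 0.04  ] w [ 0.0456 -0.0072  0.    ]
[ 272  276   39   38 1159] [291.1 294.6] [0.4946 0.2874 0.04  ] w [ 0.0325 -0.0051  0.    ]
```

```bash
echo '[0.50353,0.36711,0.16,81.23]'>cmd.json; python3 plan.py .5036 .3678 .016 77.15
```

```text
offset [0.001, -0.0, 0.288] turn z 0.0227 rows>= 3.5
```

```bash
python3 -m jog '[{"grip":1,"offset":[0.001,0,0.08],"turn":[0,0,0.0227]},{"grip":1,"offset":[0.001,0,0.14],"turn":[0,0,0.0227]},{"grip":1,"offset":[0.001,0,0.2],"turn":[0,0,0.0227]},{"grip":1,"offset":[0.001,0,0.26],"turn":[0,0,0.0227]},{"grip":1,"offset":[0.001,0,0.288],"turn":[0,0,0.0227]},{"grip":1,"offset":[0.001,0,0.288],"turn":[0,0,0.0227]},{"grip":1,"offset":[0.001,0,0.288],"turn":[0,0,0.0227]}]'
python3 -m jog '[{"grip":0.2,"offset":[0,0,0],"turn":[0,0,0]},{"grip":0.2,"offset":[0,0,0],"turn":[0,0,0]},{"grip":0.2,"offset":[0,0,0],"turn":[0,0,0]},{"grip":0.2,"offset":[0,0,0],"turn":[0,0,0]},{"grip":0.2,"offset":[0,0,0],"turn":[0,0,0]},{"grip":0.2,"offset":[0,0,0],"turn":[0,0,0]},{"grip":0.2,"offset":[0,0,0],"turn":[0,0,0]},{"grip":0.2,"offset":[0,0,0],"turn":[0,0,0]}]' 30
```

```text
time_s: 23.93
ee_pos: [0.5021, 0.3673, 0.0147]
ee_rot: [[0.22, 0.976, -0.003], [0.975, -0.22, -0.002], [-0.003, -0.002, -1.0]]
ft_force: [0.8, -0.0, 1.0]
opening: 1.001
gripper_force: 0.0
time_s: 24.6
ee_pos: [0.5036, 0.3685, 0.0178]
ee_rot: [[0.222, 0.975, 0.002], [0.975, -0.222, 0.001], [0.002, 0.001, -1.0]]
ft_force: [-0.6, -0.5, 7.7]
opening: 0.495
gripper_force: 29.4
```

```bash
python3 -m jog '[{"grip":0.2,"offset":[0,0,-0.02],"turn":[0,0,0]},{"grip":0.2,"offset":[0,0,-0.05],"turn":[0,0,0]},{"grip":0.2,"offset":[0,0,-0.12],"turn":[0,0,0]},{"grip":0.2,"offset":[0,0,-0.2],"turn":[0,0,0]},{"grip":0.2,"offset":[0,0,-0.28],"turn":[0,0,0]},{"grip":0.2,"offset":[0,0,-0.36],"turn":[0,0,0]},{"grip":0.2,"offset":[0,0,-0.36],"turn":[0,0,0]},{"grip":0.2,"offset":[0,0,-0.36],"turn":[0,0,0]},{"grip":0.2,"offset":[0,0,-0.36],"turn":[0,0,0]}]'
python3 - <<'E'
from h import *
a=get_image('wrist');b=get_image('side');S=get_image('scene')
cv2.imwrite('pics/w15.png',a[:,:,::-1]);o=np.zeros((600,800,3),np.uint8)
s=observe();p=s['ee_pos']
for i,(n,im) in enumerate((('side',b),('scene',S))):
    u,v=proj(cam(n),p).astype(int);c=im[max(v-35,0):v+30,max(u-40,0):u+40,::-1];c=cv2.resize(c,None,fx=5,fy=4.6,interpolation=3)[:300,:400];o[i*300:i*300+c.shape[0],:c.shape[1]]=c
c=cv2.resize(a[:,:,::-1],(400,300));o[:300,400:]=c
u,v=proj(cam('side'),[.57,-.19,.08]).astype(int);c=cv2.resize(b[v-25:v+40,u-55:u+45,::-1],(400,300),interpolation=3);o[300:,400:]=c
cv2.imwrite('pics/m15.png',o)
# measured stack from w13 not viewed
E
```

```text
time_s: 25.35
ee_pos: [0.5027, 0.3677, 0.1968]
ee_rot: [[0.222, 0.975, 0.0], [0.975, -0.222, 0.0], [0.0, 0.0, -1.0]]
ft_force: [-0.3, -0.9, -1.0]
opening: 0.5
gripper_force: 30.7
```

View pics/m15.png

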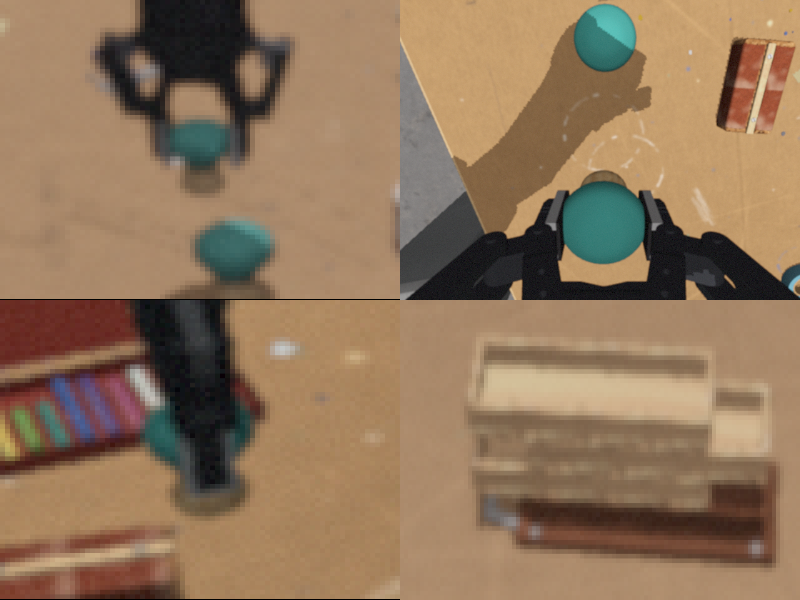

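The knob is held upright. The side crop shows the stack stepped as asked. Next I carry the knob over in two legs.

```bash
echo '[0.5036,0.3676,0.196,77.15]'>cmd.json; python3 plan.py .53 .09 .196 77.15;python3 plan.py .56 -.1895 .196 77.15; python3 plan.py .56 -.1895 .116 77.15
python3 - <<'E'
from h import *
import pickle
# independent check of top tray from w13 by its outline
s=pickle.load(open('pics/w13.pkl','rb'));C=cam('wrist',s);im=cv2.imread('pics/w13.png')
a=np.radians(-12.85);q=np.array([[np.cos(a),-np.sin(a)],[np.sin(a),np.cos(a)]])
for sx,sy in((-1,1),(1,1),(1,-1),(-1,-1)):print(proj(C,[*(np.array([.5508,-.1878])+q@[sx*.085,sy*.031]),.116]).round(1),end=' ')
g=cv2.cvtColor(im,6).astype(float)
for v in(100,200,290):
    r=g[v-2:v+3].mean(0);d=np.abs(np.diff(cv2.GaussianBlur(r[None],(0,0),1.2)[0]));print(v,[(i+.5,int(d[i])) for i in range(150,420) if d[i]>8 and d[i]==d[i-3:i+4].max()])
c=g[:,275:300].mean(1);d=np.abs(np.diff(c));print([(i+.5,int(d[i])) for i in range(20,400) if d[i]>8 and d[i]==d[max(i-3,0):i+4].max()])
E
```

```text
offset [-0.53, 0.175, 0.0] turn z -0.0 rows>= 6.7
offset [-0.531, 0.183, 0.0] turn z -0.0 rows>= 6.7
offset [-0.0, -0.0, 0.16] turn z -0.0 rows>= 1.9
[337.1  84.1] [326.1 326.6] [242.7 326.5] [232.2  83.9] 100 [(234.5, 8), (242.5, 31), (289.5, 15), (325.5, 20), (329.5, 16), (408.5, 12)]
200 [(245.5, 15), (249.5, 15), (321.5, 17), (331.5, 8)]
290 [(151.5, 13), (172.5, 12), (187.5, 34), (242.5, 10), (248.5, 27), (253.5, 18), (318.5, 25), (327.5, 11), (382.5, 33), (397.5, 11), (418.5, 12)]
[(91.5, 16), (122.5, 8), (181.5, 10), (227.5, 13), (303.5, 41), (318.5, 51), (326.5, 38), (340.5, 50), (345.5, 13), (399.5, 39)]
```

```bash
python3 -m jog '[{"grip":0.2,"offset":[-0.53,0.175,0],"turn":[0,0,0]},{"grip":0.2,"offset":[-0.53,0.175,0],"turn":[0,0,0]},{"grip":0.2,"offset":[-0.53,0.175,0],"turn":[0,0,0]},{"grip":0.2,"offset":[-0.53,0.175,0],"turn":[0,0,0]},{"grip":0.2,"offset":[-0.53,0.175,0],"turn":[0,0,0]},{"grip":0.2,"offset":[-0.53,0.175,0],"turn":[0,0,0]},{"grip":0.2,"offset":[-0.53,0.175,0],"turn":[0,0,0]},{"grip":0.2,"offset":[-0.53,0.175,0],"turn":[0,0,0]}]'
python3 -m jog '[{"grip":0.2,"offset":[-0.531,0.183,0],"turn":[0,0,0]},{"grip":0.2,"offset":[-0.531,0.183,0],"turn":[0,0,0]},{"grip":0.2,"offset":[-0.531,0.183,0],"turn":[0,0,0]},{"grip":0.2,"offset":[-0.531,0.183,0],"turn":[0,0,0]},{"grip":0.2,"offset":[-0.531,0.183,0],"turn":[0,0,0]},{"grip":0.2,"offset":[-0.531,0.183,0],"turn":[0,0,0]},{"grip":0.2,"offset":[-0.531,0.183,0],"turn":[0,0,0]},{"grip":0.2,"offset":[-0.531,0.183,0],"turn":[0,0,0]},{"grip":0.2,"offset":[-0.531,0.183,0],"turn":[0,0,0]},{"grip":0.2,"offset":[-0.531,0.183,0],"turn":[0,0,0]},{"grip":0.2,"offset":[-0.531,0.183,0],"turn":[0,0,0]}]'
python3 -m jog '[{"grip":0.2,"offset":[0,0,0.05],"turn":[0,0,0]},{"grip":0.2,"offset":[0,0,0.1],"turn":[0,0,0]},{"grip":0.2,"offset":[0,0,0.13],"turn":[0,0,0]},{"grip":0.2,"offset":[0,0,0.15],"turn":[0,0,0]},{"grip":0.2,"offset":[0,0,0.16],"turn":[0,0,0]},{"grip":0.2,"offset":[0,0,0.16],"turn":[0,0,0]},{"grip":0.2,"offset":[0,0,0.16],"turn":[0,0,0]},{"grip":0.2,"offset":[0,0,0.16],"turn":[0,0,0]}]'
```

```text
time_s: 26.17
ee_pos: [0.5291, 0.0826, 0.195]
ee_rot: [[0.23, 0.973, -0.003], [0.973, -0.23, -0.004], [-0.004, -0.002, -1.0]]
ft_force: [-0.6, -0.1, -0.1]
opening: 0.498
gripper_force: 30.7
time_s: 27.08
ee_pos: [0.5597, -0.187, 0.1956]
ee_rot: [[0.22, 0.976, -0.001], [0.976, -0.22, 0.001], [0.001, -0.002, -1.0]]
ft_force: [0.2, 0.9, -0.9]
opening: 0.497
gripper_force: 30.7
time_s: 27.75
ee_pos: [0.5604, -0.1889, 0.1172]
ee_rot: [[0.222, 0.975, 0.001], [0.975, -0.222, -0.0], [-0.0, 0.001, -1.0]]
ft_force: [-0.2, -0.5, 0.4]
opening: 0.496
gripper_force: 30.7
```

```bash
python3 -m jog '[{"grip":0.2,"offset":[0,0,0.004],"turn":[0,0,0]},{"grip":0.2,"offset":[0,0,0.004],"turn":[0,0,0]},{"grip":0.2,"offset":[0,0,0.004],"turn":[0,0,0]}]'
python3 -m jog '[{"grip":0.2,"offset":[0,0,0.002],"turn":[0,0,0]},{"grip":0.2,"offset":[0,0,0.002],"turn":[0,0,0]},{"grip":0.2,"offset":[0,0,0.002],"turn":[0,0,0]}]'
```

```text
time_s: 28.0
ee_pos: [0.5599, -0.1891, 0.1147]
ee_rot: [[0.222, 0.975, 0.001], [0.975, -0.222, -0.0], [-0.0, 0.001, -1.0]]
ft_force: [-0.2, 0.8, -0.4]
opening: 0.498
gripper_force: 30.7
time_s: 28.25
ee_pos: [0.5597, -0.189, 0.1133]
ee_rot: [[0.222, 0.975, -0.0], [0.975, -0.222, -0.0], [-0.0, -0.0, -1.0]]
ft_force: [-0.4, -0.1, -0.2]
opening: 0.496
gripper_force: 30.7
```

```bash
python3 -m jog '[{"grip":0.2,"offset":[0,0,0.002],"turn":[0,0,0]},{"grip":0.2,"offset":[0,0,0.002],"turn":[0,0,0]},{"grip":0.2,"offset":[0,0,0.002],"turn":[0,0,0]}]'
```

```text
time_s: 28.5
ee_pos: [0.5599, -0.189, 0.1128]
ee_rot: [[0.222, 0.975, 0.0], [0.975, -0.222, -0.0], [-0.0, 0.001, -1.0]]
ft_force: [-1.0, 0.5, 4.9]
opening: 0.496
gripper_force: 30.8
```

```bash
python3 -m jog '[{"grip":0.6,"offset":[0,0,0],"turn":[0,0,0]},{"grip":0.6,"offset":[0,0,0],"turn":[0,0,0]},{"grip":0.8,"offset":[0,0,0],"turn":[0,0,0]},{"grip":0.8,"offset":[0,0,0],"turn":[0,0,0]},{"grip":0.8,"offset":[0,0,0],"turn":[0,0,0]},{"grip":0.8,"offset":[0,0,-0.04],"turn":[0,0,0]},{"grip":0.8,"offset":[0,0,-0.1],"turn":[0,0,0]},{"grip":0.8,"offset":[0,0,-0.2],"turn":[0,0,0]},{"grip":0.8,"offset":[0,0,-0.3],"turn":[0,0,0]},{"grip":0.8,"offset":[0,0,-0.3],"turn":[0,0,0]},{"grip":0.8,"offset":[0,0,-0.3],"turn":[0,0,0]},{"grip":0.8,"offset":[0,0,-0.3],"turn":[0,0,0]}]'
python3 -m jog '[{"grip":0.8,"offset":[0,0,0],"turn":[0,0,0]},{"grip":0.8,"offset":[0,0,0],"turn":[0,0,0]},{"grip":0.8,"offset":[0,0,0],"turn":[0,0,0]},{"grip":0.8,"offset":[0,0,0],"turn":[0,0,0]}]'
python3 - <<'E'
from h import *
for n in('wrist','side','scene'):
    s,im=snap(n,f'z_{n}.png');C=cam(n,s)
    h=cv2.cvtColor(im,cv2.COLOR_RGB2HSV);m=cv2.inRange(h,(80,90,30),(97,255,255))
    k,l,st,c=cv2.connectedComponentsWithStats(m);e=proj(C,[.5599,-.189,.133])
    print(n,'expect',e.round(1))
    for i in range(1,k):
        if st[i,4]>25 and np.hypot(*(c[i]-e))<40:print(st[i],c[i].round(1),ray(C,*c[i],.135).round(4))
    # long-edge projections of the three trays for comparison
im=cv2.imread('pics/z_wrist.png');g=cv2.cvtColor(im,6).astype(float);s=observe();C=cam('wrist',s)
a=np.radians(-12.85);q=np.array([[np.cos(a),-np.sin(a)],[np.sin(a),np.cos(a)]])
for c,z in(((.5508,-.1878),.116),((.5906,-.197),.09)):
    print([proj(C,[*(np.array(c)+q@[sx*.085,sy*.031]),z]).round(0).tolist() for sx,sy in((-1,1),(1,1),(1,-1),(-1,-1))])
E
```

```text
time_s: 29.5
ee_pos: [0.5601, -0.1891, 0.2633]
ee_rot: [[0.222, 0.975, 0.002], [0.975, -0.222, -0.001], [-0.0, 0.002, -1.0]]
ft_force: [-0.7, -0.6, -0.5]
opening: 0.802
gripper_force: 0.0
time_s: 29.83
ee_pos: [0.5594, -0.1888, 0.2611]
ee_rot: [[0.222, 0.975, -0.002], [0.975, -0.222, 0.0], [0.0, -0.002, -1.0]]
ft_force: [0.4, 0.0, -0.3]
opening: 0.802
gripper_force: 0.0
wrist expect [285.9 200.5]
[ 257  173   58   58 2650] [285.6 201.7] [ 0.5597 -0.1893  0.135 ]
side expect [291.5 237.1]
[284 232  15  12 140] [291.1 237.3] [ 0.5583 -0.1918  0.135 ]
scene expect [347.6 145.5]
[341 140  15  13 136] [348.  145.9] [ 0.5546 -0.1857  0.135 ]
[[169.0, 158.0], [379.0, 159.0], [373.0, 230.0], [177.0, 230.0]]
[[225.0, 153.0], [418.0, 154.0], [410.0, 220.0], [228.0, 220.0]]
```

```bash
python3 - <<'E'
import cv2,numpy as np
g=cv2.cvtColor(cv2.imread('pics/z_wrist.png'),6).astype(float)
r=g[180:200].mean(0);d=np.abs(np.diff(r));print([(i+.5,int(d[i])) for i in range(130,450) if d[i]>7 and d[i]==d[i-3:i+4].max()])
for c in(200,225,345):
    r=g[:,c-4:c+5].mean(1);d=np.abs(np.diff(r));print(c,[(i+.5,int(d[i])) for i in range(130,260) if d[i]>7 and d[i]==d[i-3:i+4].max()])
E
python3 -c "from station import *;print(sign_off())"
```

```text
[(172.5, 14), (178.5, 47), (184.5, 51), (257.5, 23), (312.5, 15), (364.5, 49), (369.5, 50), (400.5, 45), (407.5, 43), (412.5, 12)]
200 [(148.5, 27), (153.5, 22), (157.5, 27), (163.5, 35), (216.5, 21), (223.5, 51), (228.5, 14)]
225 [(148.5, 24), (153.5, 13), (157.5, 22), (163.5, 32), (212.5, 19), (216.5, 21), (223.5, 52), (228.5, 11)]
345 [(132.5, 21), (145.5, 27), (158.5, 22), (164.5, 29), (213.5, 21), (223.5, 51), (229.5, 17)]
the job is handed in; nothing more can be done
None
```

I stacked the three trays on the carrier as asked and stood the middle-sized knob upright inside the top tray; the last images put everything within about 1 mm of where I aimed, and the job was handed in at about 30 s.

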